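Demagnetise the hand tools

TASK

Demagnetise all the striking tools (chisel, punch, drift; two or three of them are out) that lie loose on the bench: first lay every one flat on the bed of the blue demagnetiser and let go of it, then throw the control box's lever from its black-marked notch into the yellow-marked middle notch, never on into the red one. With the lever there and the tools still on the bed, press green, then white, then blue, one at a time and each fully down; leave the red button alone and press none with the lever out of the yellow notch. Then throw the lever back into the black notch and only after that move all the tools into the red tray, lying flat, without disturbing the other things on the bench.

Things in the scene. Friction and masses are not known exactly. Their poses are not given: they have to be found in the camera images.
- chisel: cold chisel, orange sleeve, flat blade; 140 mm long, 0.14 to 0.28 kg; may be absent (then None). Origin at its centre, x along its length, the blade at +x. Middle: square sleeve 70 long, 22 x 22 mm (lies with its origin 11 mm above what it rests on); beyond it on each side a round shank 11 mm thick, 35 mm long
- punch: pin punch, green sleeve; 140 mm long, 0.14 to 0.28 kg; may be absent (then None). Origin at its centre, x along its length, the pin at +x. Middle: square sleeve 70 long, 22 x 22 mm (lies with its origin 11 mm above what it rests on); beyond it on each side a round shank 11 mm thick, 35 mm long
- drift: tapered drift, yellow sleeve; 140 mm long, 0.14 to 0.28 kg; may be absent (then None). Origin at its centre, x along its length, the taper at +x. Middle: square sleeve 70 long, 22 x 22 mm (lies with its origin 11 mm above what it rests on); beyond it on each side a round shank 11 mm thick, 35 mm long
- bed: blue demagnetiser, a fixed low machine 200 (x) x 260 (y) x 50 mm high with a flat steel bed on top, 188 x 248 mm inside a lip 6 mm high. Origin: centre of its underside; z up; bed surface 50 mm above the origin. Side (left or right) changes
- tray: red open tray, fixed, 200 (x) x 260 (y) mm outside, walls 5 mm thick, 20 mm high. Origin: centre of its underside; z up; its floor is 5 mm above the origin. Side changes
- control: grey control box, fixed, 150 (x) x 270 (y) x 60 mm high, with the lever on its left half and four buttons on its right half. Origin: centre of its underside, on the bench; x points away from the robot, y left
- coil_lever (a joint): lever angle, rad: 0 = black-marked notch (off, leans towards the robot, at the start), 0.5 = yellow notch (upright), 1.0 = red notch (leans away). Sprung detents pull it into the nearest notch, and it stays there when let go; going over from one notch to the next takes about 4 N at the knob
- lever_knob (a point): centre of the lever's black ball, 34 mm across; it moves on an arc of radius 95 mm about lever_axle, in the control box's x-z plane. Steel side discs of 42 mm radius about the axle stand below it
- lever_axle (a point): point on the lever's hinge axis, which is the control box's y axis direction; 70 mm above the bench. The ball stands at axle + 95 mm x (sin(angle-0.5) along the box's x, cos(angle-0.5) up)
- btn_green_top (a point): green button on top of the control box; this point is the centre of its cap's top face, 80 mm above the bench when up; pressed straight down. Cap 34 mm across in a black ring. The four buttons stand in a 68 x 70 mm square; which colour is where changes
- btn_white_top (a point): white button on top of the control box; this point is the centre of its cap's top face, 80 mm above the bench when up; pressed straight down. Cap 34 mm across in a black ring. The four buttons stand in a 68 x 70 mm square; which colour is where changes
- btn_blue_top (a point): blue button on top of the control box; this point is the centre of its cap's top face, 80 mm above the bench when up; pressed straight down. Cap 34 mm across in a black ring. The four buttons stand in a 68 x 70 mm square; which colour is where changes
- btn_red_top (a point): red button on top of the control box; this point is the centre of its cap's top face, 80 mm above the bench when up; pressed straight down. Cap 34 mm across in a black ring. The four buttons stand in a 68 x 70 mm square; which colour is where changes; the stop button, not to be pressed
- btn_green (a joint): travel of the green button, m: 0 = up, 0.008 = fully down, which takes 5 N; springs back
- btn_white (a joint): travel of the white button, m: 0 = up, 0.008 = fully down, which takes 5 N; springs back
- btn_blue (a joint): travel of the blue button, m: 0 = up, 0.008 = fully down, which takes 5 N; springs back
- btn_red (a joint): travel of the red button, m: 0 = up, 0.008 = fully down, which takes 5 N; springs back
- oil_bottle: white oil bottle, 48 mm across, 130 mm tall, bystander; origin at its underside
- screw_jar: glass jar, 60 mm across, 80 mm tall, bystander; origin at its underside
- tape_measure: yellow tape measure 70 x 40 x 65 mm tall, bystander; origin at its underside
- spray_can: spray can, 60 mm across, 170 mm tall, bystander; origin at its underside
- tape_roll: grey roll of tape lying flat, 80 mm across, 45 mm tall, bystander; origin at its underside
- wrench: steel wrench 200 mm long, lying flat, bystander
Things that resemble listed ones, but are neither listed nor needed, are in the scene too. Leave any pink or purple look-alike of the drift alone.

How it is judged:
By the outcome, as a careful person would: the job done as asked, in the order asked, and still so for the second after the job is handed in, with the robot touching nothing.
Of chisel, punch, drift only 2 to 3 are there at a start; the rules pass over those that are not, and their reading is None.
At some moment in a run one of chisel, punch, drift may be knocked a few centimetres aside while the robot is not near it.
Once in a run the grip may slacken for a moment while it holds something.
It also fails if it takes over 210 s, if anything falls off the work surface, if the arm or the gripper's body presses on something with over 40 N, if the wrist force passes 120 N, or if a joint passes its speed limit or range.

ROBOT

A 6-joint arm with a two-finger parallel gripper is mounted at the origin on the work surface. World frame = base frame: x ahead of the robot, y to its left, z up, the work surface at z = 0. Lengths are in m, angles in rad, forces in N, time in s.
With the tool pointing down it reaches from about 0.325 to 0.9 m from the base axis. Payload 6.1 kg.
Tool frame: the origin (TCP) lies between the finger pads; the fingertips stand 8 mm ahead of it and the grasp point (between the pads) lies 11 mm behind it; z points along the fingers, y is the line along which they close (so a half turn about z gives the same grasp; the last joint's range is limited). The gripper opens to 87 mm and grips with 3 to 60 N. Pads are 19 mm wide; open, the fingers measure 117 mm over their backs; the gripper's body (75 mm by 190 mm) begins 51 mm behind the grasp point.
Start: joints at [1.146, 0.22, 1.526, -0, 1.395, -0.126], TCP at [0.184, 0.597, 0.231] pointing down, gripper open.
Joint ranges: [-2.98, 2.98], [-0.91, 2.08], [0.09, 2.57], [-1.24, 4.39], [0.2, 2.65], [-2.68, 2.68]. Speed limits (rad/s): [2.57, 2.57, 3.01, 3.14, 3.14, 3.14].

INTERFACE

Orientations are given as a rotation vector (axis times angle).
In Python, from plant import robot, vision gives the robot as it stands.
- The arm moves only by the tool step_arm, never from a script. Its argument "targets" is a list of rows, each a list of 3 entries, a list of its own where there are three numbers: the closure, from -1 (fully open) to 1 (shut), then the shift along the tool's x, y, z in m, then the turn about the tool's z in degrees. In form: [[gripper, [x, y, z], yaw], ...]. A call has 1 to 8 rows; each row shifts and turns the commanded pose from where the row before left it, along the tool's axes as they then stand; what a row does not reach is not made up. A row lasts 1/10 s, in which the tool goes at most 50 mm and 8.59 degrees, less where a joint would pass 70% of its speed; a pose out of reach is approached as far as the arm can. A call with a gripper value outside its range is refused whole. The fingers move at their own pace and stop on an object; "newtons" is the grip in N (left out, the last holds). Time passes only in rows, so rows that do not move let the fingers close. It gives the time, the measured TCP pose, the force, the opening and the grip force at its end, in the units of the state.
- robot.read_state(): the state, without advancing time (a new reading comes with each control period).
- vision.read_camera(name): name is "scene" or "top" or "wrist"; returns the picture (420x560x3 uint8, red, green, blue); there is no depth.
- vision.calibration(name): a dict with "camera_matrix" (3x3 intrinsics, pixels), "D" ([k1, k2, p1, p2, k3] as OpenCV has them; the pictures are not rectified), "R" (3x3) and "t" (3): a world point X has camera coordinates R X + t; the wrist camera has in their place "T_tool_cam" (4x4, takes a point from camera to tool coordinates, whose origin is the TCP and whose axes are the flange's). Camera axes: x right, y down, z forward; pixel columns grow to the right and rows downward; lengths in m; the calibration is good to about 2 mm. A picture is of the moment at which its call begins: read the wrist's pose just before it. calibration takes no time and is no camera call.
- robot.hand_in(): hands the job in; it is judged then, once.
The state is a dict: "time_s": time; "qpos": joint angles; "qvel": joint speeds; "joint_efforts": joint torques, N m; "tcp_pos": TCP position; "tcp_rot": TCP orientation; "force": force on the tool from outside, world axes, zero at the start; "wrist_torque": the same for the moment, N m; "grip_width": opening from 0.0 (shut) to 1.0 (fully open); "grasp_force": force on a finger pad.
Only numpy, scipy, OpenCV 4.12 (cv2) and the standard library are available. Lean on these libraries where they do the work, as an engineer would, in place of code of your own. Each camera call takes 0.05 s, during which the arm holds its last target. There are 200 camera calls.

## Working session

There is one attempt and no reset: what is moved stays moved. The work goes in short steps, Python scripts to look and compute and a tool call to move; the robot and the scene stay as the last step left them, time stands still between calls to the robot, and variables do not carry over. Pictures are saved under pics/ and viewed, at most 14 in all, crops included, and the job is handed in when it is done.

Besides the shell and the picture viewer there is one more tool, called after "Request:" as name(argument=value, ...), one argument or row to a line, values as JSON. step_arm: Moves the arm, as the interface text tells. Its arguments: {"type":"object","properties":{"targets":{"type":"array"},"newtons":{"type":"number"}},"required":["targets"]}

```bash
mkdir -p pics; ls; python3 - <<'E'
from plant import robot, vision
import cv2
for n in ("top","scene"):
    im=vision.read_camera(n); cv2.imwrite(f"pics/{n}0.png",cv2.resize(im[:,:,::-1],(800,600),interpolation=cv2.INTER_CUBIC))
    c=vision.calibration(n); print(n,c)
print(robot.read_state())
print(vision.calibration("wrist"))
E
```

```text
pics
top {'camera_matrix': array([[445.87844644,   0.        , 283.66893795],
       [  0.        , 445.87844644, 208.06931954],
       [  0.        ,   0.        ,   1.        ]]), 'D': array([-0.02980435,  0.        ,  0.        ,  0.        ,  0.        ]), 'R': array([[-0.00863321, -0.9998862 ,  0.01237136],
       [-0.98666221,  0.00650659, -0.16265099],
       [ 0.16255198, -0.01361056, -0.9866061 ]]), 't': array([-0.00755974,  0.51179944,  1.05856856])}
scene {'camera_matrix': array([[413.58844574,   0.        , 276.55660295],
       [  0.        , 413.58844574, 211.66575419],
       [  0.        ,   0.        ,   1.        ]]), 'D': array([-0.11924929,  0.        ,  0.        ,  0.        ,  0.        ]), 'R': array([[-0.60858544,  0.79348767, -0.00104064],
       [ 0.58722133,  0.44950144, -0.67314156],
       [-0.53366176, -0.41027524, -0.73951292]]), 't': array([ 0.31253042, -0.2229917 ,  1.55863527])}
{'time_s': 0.1, 'qpos': array([ 1.14589683e+00,  2.21145291e-01,  1.52751056e+00,  1.45496827e-05,
        1.39468297e+00, -1.26083395e-01]), 'qvel': array([-7.75649838e-05,
[... 439 characters left out ...]
.02996628, -0.03686631,  0.00665289]), 'grasp_force': 0.0, 'grip_width': 0.9988692148591936}
{'camera_matrix': array([[339.93173054,   0.        , 281.15930622],
       [  0.        , 339.93173054, 210.40512279],
       [  0.        ,   0.        ,   1.        ]]), 'D': array([-0.04310395,  0.        ,  0.        ,  0.        ,  0.        ]), 'T_tool_cam': array([[-2.26370734e-04, -9.54111121e-01, -2.99452698e-01,
         8.21445133e-02],
       [ 9.99999759e-01, -4.12443942e-04,  5.58173873e-04,
         8.96052846e-04],
       [-6.56067351e-04, -2.99452500e-01,  9.54110984e-01,
        -1.54498269e-01],
       [ 0.00000000e+00,  0.00000000e+00,  0.00000000e+00,
         1.00000000e+00]])}
```

View pics/top0.png

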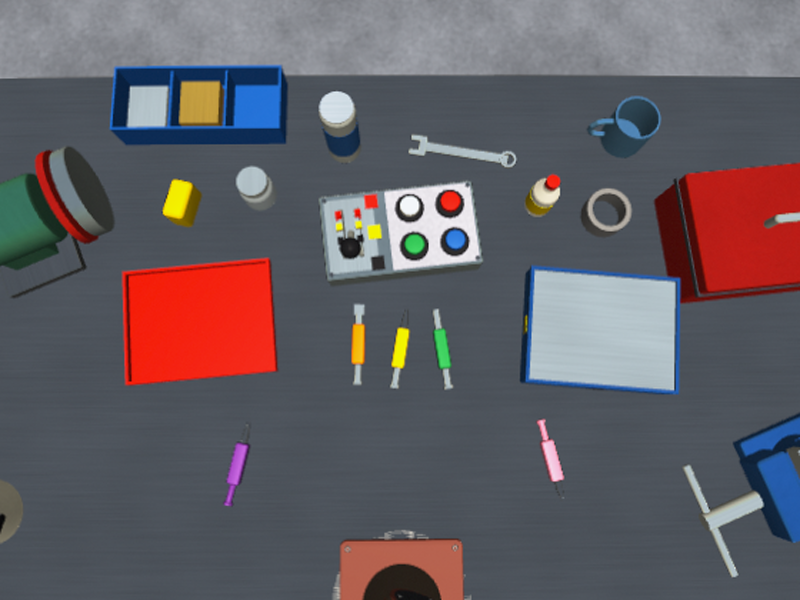

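View pics/scene0.png

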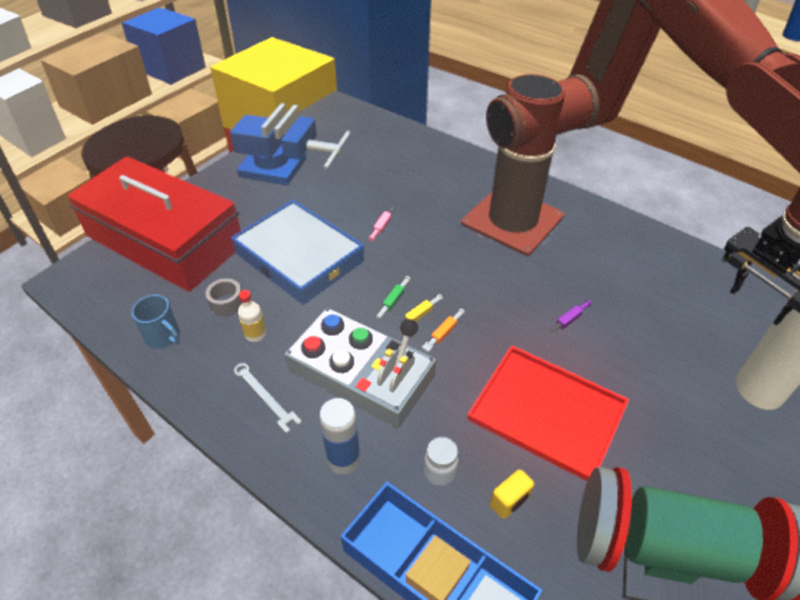

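```bash
cat > h.py <<'E'
import cv2, numpy as np
from scipy.spatial.transform import Rotation as Ro
from plant import robot, vision
def unproj(name,uv,z,st=None):
    c=vision.calibration(name); uv=np.array(uv,float).reshape(-1,1,2)
    n=cv2.undistortPoints(uv,c["camera_matrix"],c["D"]).reshape(-1,2)
    d=np.c_[n,np.ones(len(n))]
    if name=="wrist":
        T=c["T_tool_cam"]; Rt=Ro.from_rotvec(st["tcp_rot"]).as_matrix()
        o=st["tcp_pos"]+Rt@T[:3,3]; d=d@(Rt@T[:3,:3]).T
    else:
        o=-c["R"].T@c["t"]; d=d@c["R"]
    s=(z-o[2])/d[:,2]
    return o+d*s[:,None]
RNG={"chisel":((8,150,120),(17,255,255)),"drift":((24,150,120),(33,255,255)),"punch":((50,120,60),(75,255,255))}
def sleeves(name,im,box,z=0.02,st=None):
    """find sleeves within pixel box (u0,v0,u1,v1): centre, axis angle (deg, mod 180), size"""
    u0,v0,u1,v1=box; hsv=cv2.cvtColor(im,cv2.COLOR_RGB2HSV); out={}
    for k,(a,b) in RNG.items():
        m=cv2.inRange(hsv,a,b); mm=np.zeros_like(m); mm[v0:v1,u0:u1]=m[v0:v1,u0:u1]
        n,l,s,_=cv2.connectedComponentsWithStats(mm)
        if n<2: continue
        i=1+s[1:,4].argmax()
        if s[i,4]<60: continue
        v,u=np.nonzero(l==i)
        p=unproj(name,np.c_[u,v],z,st)[:,:2].astype(np.float32)
        r=cv2.minAreaRect(p); w,h=r[1]
        q=cv2.PCACompute(p,None)[1][0]
        out[k]=(np.round((np.array(r[0])+p.mean(0))/2,4),round(float(np.degrees(np.arctan2(q[1],q[0])))%180,1),np.round(sorted(r[1]),3),len(p))
    return out
def tool():
    s=robot.read_state(); M=Ro.from_rotvec(s["tcp_rot"]).as_matrix()
    print("t",round(s["time_s"],2),"tcp",np.round(s["tcp_pos"],4),"toolx ang",round(np.degrees(np.arctan2(M[1,0],M[0,0])),2),"z",np.round(M[:,2],3),"F",np.round(s["force"],1),"w",round(s["grip_width"]*87,1),"g",round(s["grasp_force"],1),"q",np.round(s["qpos"],2))
    return s,M
def shift(x,y,z,ang=None):
    s,M=tool(); print("shift",np.round(M.T@(np.array([x,y,z])-s["tcp_pos"]),4))
    if ang is not None:
        a=np.degrees(np.arctan2(M[1,0],M[0,0])); print("yaw (tool)",round(-((ang-a+90)%180-90),2))
E
python3 - <<'E'
from h import *
im=vision.read_camera("top")
for k,v in sleeves("top",im,(220,200,340,290)).items(): print(k,v)
S=1/1.42857
def P(l,z): print(np.round(unproj("top",np.array(l)*S,z)[:,:2],4).tolist())
print("btn g w b r");P([(414,243),(409,206),(455,239),(449,202)],.08)
print("knob");P([(350,248)],.153)
print("box top corners TL TR BR BL");P([(320,196),(470,182),(480,264),(330,279)],.06)
print("bed corners TL TR BR BL");P([(532,267),(680,280),(678,392),(524,381)],.056)
print("tray");P([(123,272),(269,260),(276,370),(126,383)],.02)
tool()
E
```

```text
drift (array([ 0.4277, -0.0021]), 170.3, array([0.021, 0.069]), 238)
punch (array([ 0.4251, -0.0743]), 8.4, array([0.022, 0.071]), 248)
btn g w b r
[[0.5984, -0.0266], [0.6634, -0.0187], [0.605, -0.0962], [0.6702, -0.0873]]
knob
[[0.5724, 0.0761]]
box top corners TL TR BR BL
[[0.6887, 0.1359], [0.7131, -0.1267], [0.5658, -0.1401], [0.5411, 0.1168]]
bed corners TL TR BR BL
[[0.5608, -0.2304], [0.5365, -0.4875], [0.3447, -0.4691], [0.3659, -0.209]]
tray
[[0.5641, 0.4889], [0.584, 0.2299], [0.3894, 0.2127], [0.3685, 0.4715]]
t 0.15 tcp [0.1838 0.5969 0.2296] toolx ang 162.88 z [-0.001 -0.001 -1.   ] F [ 0.3 -0.5 -1.1] w 86.7 g 0.0 q [ 1.15  0.22  1.53 -0.    1.39 -0.13]
```

```bash
sed -i 's/(8,150,120),(17,255,255)/(10,150,120),(21,255,255)/; s/(24,150/(25,150/' h.py; python3 - <<'E'
from h import *
im=vision.read_camera("top")
print(cv2.cvtColor(im,cv2.COLOR_RGB2HSV)[239,250])
for k,v in sleeves("top",im,(220,200,340,290)).items(): print(k,v)
shift(0.43,0.07,0.15,180)
E
```

```text
[ 23 246 244]
chisel (array([0.435 , 0.0719]), 175.8, array([0.022, 0.067]), 102)
drift (array([ 0.4277, -0.0021]), 170.3, array([0.021, 0.069]), 238)
punch (array([ 0.4253, -0.0743]), 8.6, array([0.022, 0.071]), 250)
t 0.2 tcp [0.1838 0.597  0.2299] toolx ang 162.88 z [-0.    -0.001 -1.   ] F [ 0.4  0.5 -0.6] w 87.1 g 0.0 q [ 1.15  0.22  1.53  0.    1.39 -0.13]
shift [-0.3904 -0.4311  0.0803]
yaw (tool) -17.12
```

Request:
step_arm(
  targets=[
    [-0.2, [-0.0325, -0.036, 0.006], 0],
    [-0.2, [-0.0325, -0.036, 0.006], 0],
    [-0.2, [-0.0325, -0.036, 0.006], 0],
    [-0.2, [-0.0325, -0.036, 0.006], 0],
    [-0.2, [-0.0325, -0.036, 0.006], 0],
    [-0.2, [-0.0325, -0.036, 0.006], 0],
    [-0.2, [-0.0325, -0.036, 0.006], 0],
    [-0.2, [-0.0325, -0.036, 0.006], 0],
  ],
)

```text
time_s: 1.0
tcp_pos: [0.348, 0.2438, 0.1824]
tcp_rot: [0.467, 3.106, 0.001]
force: [1.0, -0.5, 0.2]
grip_width: 0.601
grasp_force: 0.0
```

Request:
step_arm(
  targets=[
    [-0.2, [-0.0325, -0.036, 0.006], 0],
    [-0.2, [-0.0325, -0.036, 0.006], 0],
    [-0.2, [-0.0325, -0.036, 0.006], 0],
    [-0.2, [-0.0325, -0.036, 0.006], 0],
    [-0.2, [0, 0, 0], -6.5],
    [-0.2, [0, 0, 0], -6.5],
    [-0.2, [0, 0, 0], 0],
    [-0.2, [0, 0, 0], 0],
  ],
  newtons=30,
)

```text
time_s: 1.8
tcp_pos: [0.4294, 0.0697, 0.1585]
tcp_rot: [-0.117, -3.139, -0.0]
force: [0.5, -0.3, 0.7]
grip_width: 0.602
grasp_force: 0.0
```

```bash
sed -i 's/(21,255,255)/(25,255,255)/; s/(25,150/(26,150/' h.py; python3 - <<'E'
from h import *
s,_=tool(); w=vision.read_camera("wrist"); cv2.imwrite("pics/w1.png",w[:,:,::-1])
for k,v in sleeves("wrist",w,(0,0,560,420),0.02,s).items(): print(k,v)
im=vision.read_camera("top")
for k,v in sleeves("top",im,(220,200,340,290)).items(): print(k,v)
shift(0.435,0.0725,0.012,176)
E
```

```text
t 1.8 tcp [0.4294 0.0697 0.1585] toolx ang 175.72 z [-0.  0. -1.] F [ 0.5 -0.3  0.7] w 52.3 g 0.0 q [-0.02 -0.18  2.08  0.    1.25 -1.52]
chisel (array([0.4322, 0.0737]), 178.9, array([0.021, 0.071]), 1784)
drift (array([ 4.259e-01, -3.000e-04]), 170.3, array([0.02 , 0.068]), 1568)
punch (array([ 0.4233, -0.0715]), 7.3, array([0.027, 0.071]), 1804)
punch (array([ 0.4251, -0.0743]), 8.8, array([0.022, 0.071]), 247)
t 1.9 tcp [0.4294 0.07   0.1586] toolx ang 175.8 z [ 0.  0. -1.] F [ 0.2 -0.2 -0.4] w 52.5 g 0.0 q [-0.02 -0.18  2.08  0.    1.25 -1.52]
shift [-0.0054  0.0029  0.1466]
yaw (tool) -0.2
```

View pics/w1.png

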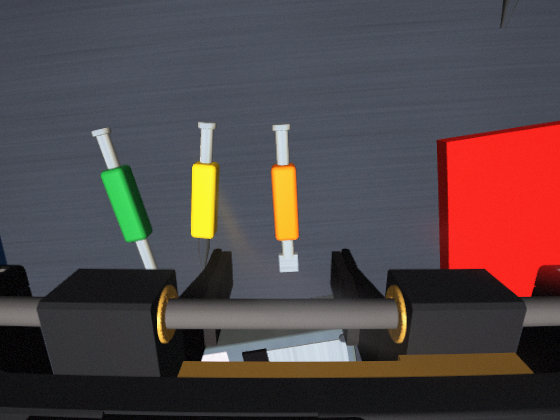

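Request:
step_arm(
  targets=[
    [-0.2, [-0.0045, 0.0035, 0.03], -2.7],
    [-0.2, [0, 0, 0.04], 0],
    [-0.2, [0, 0, 0.04], 0],
    [-0.2, [0, 0, 0.025], 0],
    [-0.2, [0, 0, 0.0115], 0],
    [1, [0, 0, 0], 0],
    [1, [0, 0, 0], 0],
    [1, [0, 0, 0], 0],
  ],
  newtons=35,
)

```text
time_s: 2.7
tcp_pos: [0.436, 0.0729, 0.0137]
tcp_rot: [0.039, 3.138, -0.0]
force: [0.1, 0.1, 0.6]
grip_width: 0.411
grasp_force: 0.0
```

Request:
step_arm(
  targets=[
    [1, [0, 0, 0], 0],
    [1, [0, 0, 0], 0],
    [1, [0, 0, -0.01], 0],
    [1, [0, 0, -0.03], 0],
    [1, [0, 0, -0.04], 0],
    [1, [0, 0, -0.04], 0],
    [1, [0, 0, 0], 0],
  ],
)

```text
time_s: 3.4
tcp_pos: [0.4386, 0.0728, 0.1387]
tcp_rot: [0.039, 3.13, -0.0]
force: [1.4, -0.2, -0.6]
grip_width: 0.245
grasp_force: 35.0
```

```bash
cat > slots.py <<'E'
from h import *
def rt(c,a,dx,dy):
    a=np.radians(a); return np.round(np.array(c)+[np.cos(a)*dx-np.sin(a)*dy,np.sin(a)*dx+np.cos(a)*dy],4)
BED=(np.array([[0.5608,-0.2304],[0.5365,-0.4875],[0.3447,-0.4691],[0.3659,-0.209]]).mean(0),-5.8)
TRAY=(np.array([[0.5641,0.4889],[0.584,0.2299],[0.3894,0.2127],[0.3685,0.4715]]).mean(0),5.05)
bed={k:rt(*BED,0,d) for k,d in (("punch",-72),("drift",0),("chisel",72)) for d in [d/1000]}
tray={k:rt(*TRAY,0,d) for k,d in (("punch",-.072),("drift",0),("chisel",.072))}
E
python3 - <<'E'
from slots import *
print(bed,tray); shift(*bed["chisel"],0.12,174.2)
E
```

```text
{'punch': array([ 0.4447, -0.4206]), 'drift': array([ 0.452, -0.349]), 'chisel': array([ 0.4593, -0.2774])} {'punch': array([0.4828, 0.279 ]), 'drift': array([0.4765, 0.3508]), 'chisel': array([0.4702, 0.4225])}
t 3.4 tcp [0.4386 0.0728 0.1387] toolx ang 178.58 z [ 0.011 -0.    -1.   ] F [ 1.4 -0.2 -0.6] w 21.3 g 35.0 q [-0.01 -0.14  2.08  0.    1.19 -1.56]
shift [-0.0292 -0.3496  0.019 ]
yaw (tool) 4.38
```

Request:
step_arm(
  targets=[
    [1, [-0.004, -0.0495, 0], 0],
    [1, [-0.004, -0.0495, 0], 0],
    [1, [-0.004, -0.0495, 0], 0],
    [1, [-0.004, -0.0495, 0], 0],
    [1, [-0.004, -0.0495, 0], 0],
    [1, [-0.004, -0.0495, 0], 0],
    [1, [-0.004, -0.0495, 0], 4.4],
    [1, [0, 0, 0], 0],
  ],
)

```text
time_s: 4.2
tcp_pos: [0.4532, -0.2799, 0.1322]
tcp_rot: [0.17, 3.136, -0.004]
force: [0.6, 0.6, -1.9]
grip_width: 0.247
grasp_force: 35.0
```

```bash
python3 - <<'E'
from slots import *
shift(*bed["chisel"],0.064,174.2)
E
```

```text
t 4.2 tcp [ 0.4532 -0.2799  0.1322] toolx ang 173.78 z [ 0.    -0.003 -1.   ] F [ 0.6  0.6 -1.9] w 21.5 g 35.0 q [-0.7   0.09  1.86 -0.    1.18 -2.16]
shift [-0.0057  0.0034  0.0682]
yaw (tool) -0.42
```

Request:
step_arm(
  targets=[
    [1, [-0.005, 0.003, 0.02], 0],
    [1, [0, 0, 0.025], 0],
    [1, [0, 0, 0.013], 0],
    [1, [0, 0, 0.006], 0],
    [1, [0, 0, 0.003], 0],
    [1, [0, 0, 0], 0],
  ],
)

```text
time_s: 4.8
tcp_pos: [0.4592, -0.2718, 0.0654]
tcp_rot: [0.159, 3.137, -0.0]
force: [0.1, 0.6, -1.8]
grip_width: 0.248
grasp_force: 35.0
```

```bash
python3 - <<'E'
from slots import *
shift(*bed["chisel"],0.063,174.2)
E
```

```text
t 4.8 tcp [ 0.4592 -0.2718  0.0654] toolx ang 174.2 z [ 0. -0. -1.] F [ 0.1  0.6 -1.8] w 21.5 g 35.0 q [-0.68  0.19  1.9   0.    1.06 -2.15]
shift [-0.0006 -0.0056  0.0024]
yaw (tool) 0.0
```

Request:
step_arm(
  targets=[
    [1, [0, -0.005, 0], 0],
    [1, [0, 0, 0.002], 0],
    [1, [0, 0, 0.001], 0],
    [1, [0, 0, 0], 0],
  ],
)

```text
time_s: 5.2
tcp_pos: [0.459, -0.2776, 0.0632]
tcp_rot: [0.16, 3.136, -0.002]
force: [-1.3, -0.6, 3.8]
grip_width: 0.246
grasp_force: 35.0
```

Request:
step_arm(
  targets=[
    [-0.2, [0, 0, 0], 0],
    [-0.2, [0, 0, 0], 0],
    [-0.2, [0, 0, 0], 0],
    [-0.2, [0, 0, -0.02], 0],
    [-0.2, [0, 0, -0.035], 0],
    [-0.2, [0, 0, -0.035], 0],
  ],
)

```text
time_s: 5.8
tcp_pos: [0.4578, -0.2761, 0.152]
tcp_rot: [-0.159, -3.136, -0.002]
force: [1.0, -0.5, -0.0]
grip_width: 0.588
grasp_force: 0.0
```

```bash
python3 - <<'E'
from slots import *
shift(0.427,-0.001,0.15,170.3)
E
```

```text
t 5.8 tcp [ 0.4578 -0.2761  0.152 ] toolx ang 174.18 z [-0.002  0.002 -1.   ] F [ 1.  -0.5 -0. ] w 51.2 g 0.0 q [-0.69  0.08  1.84  0.    1.23 -2.16]
shift [0.0585 0.2706 0.0026]
yaw (tool) 3.88
```

Request:
step_arm(
  targets=[
    [-0.2, [0.0097, 0.045, 0], 0],
    [-0.2, [0.0097, 0.045, 0], 0],
    [-0.2, [0.0097, 0.045, 0], 0],
    [-0.2, [0.0097, 0.045, 0], 0],
    [-0.2, [0.0097, 0.045, 0], 0],
    [-0.2, [0.0097, 0.045, 0], 3.9],
    [-0.2, [0, 0, 0], 0],
    [-0.2, [0, 0, 0], 0],
  ],
)

```text
time_s: 6.6
tcp_pos: [0.4278, -0.0014, 0.152]
tcp_rot: [0.26, 3.131, -0.001]
force: [-0.6, -0.6, 0.7]
grip_width: 0.603
grasp_force: 0.0
```

```bash
python3 - <<'E'
from slots import *
s,_=tool(); w=vision.read_camera("wrist"); d=sleeves("wrist",w,(0,0,560,420),0.02,s)
print(d); c=d["drift"]; shift(*(c[0]+[.001,-.0005]),0.012,c[1])
E
```

```text
t 6.6 tcp [ 0.4278 -0.0014  0.152 ] toolx ang 170.51 z [ 0. -0. -1.] F [-0.6 -0.6  0.7] w 52.5 g 0.0 q [-0.19 -0.2   2.1  -0.    1.24 -1.59]
{'chisel': (array([ 0.6075, -0.0295]), 80.5, array([0.019, 0.21 ]), 1802), 'drift': (array([ 4.26e-01, -1.00e-04]), 170.8, array([0.02 , 0.067]), 1694), 'punch': (array([ 0.4229, -0.0708]), 7.4, array([0.025, 0.07 ]), 2105)}
t 6.65 tcp [ 0.4281 -0.0024  0.1521] toolx ang 170.39 z [ 0.    -0.001 -1.   ] F [-0.1 -0.2  0.6] w 52.2 g 0.0 q [-0.19 -0.2   2.1  -0.    1.24 -1.59]
shift [0.0014 0.0017 0.1401]
yaw (tool) -0.41
```

Request:
step_arm(
  targets=[
    [-0.2, [0.0005, 0.0015, 0.03], 0],
    [-0.2, [0, 0, 0.04], 0],
    [-0.2, [0, 0, 0.04], 0],
    [-0.2, [0, 0, 0.02], 0],
    [-0.2, [0, 0, 0.01], 0],
    [1, [0, 0, 0], 0],
    [1, [0, 0, 0], 0],
    [1, [0, 0, 0], 0],
  ],
)

```text
time_s: 7.45
tcp_pos: [0.4292, -0.0013, 0.0135]
tcp_rot: [0.267, 3.127, -0.0]
force: [0.1, -0.3, -0.8]
grip_width: 0.411
grasp_force: 0.0
```

Request:
step_arm(
  targets=[
    [1, [0, 0, 0], 0],
    [1, [0, 0, 0], 0],
    [1, [0, 0, -0.01], 0],
    [1, [0, 0, -0.03], 0],
    [1, [0, 0, -0.04], 0],
    [1, [0, 0, -0.04], 0],
    [1, [0, 0, 0], 0],
  ],
)

```text
time_s: 8.15
tcp_pos: [0.4318, -0.0013, 0.1385]
tcp_rot: [0.265, 3.119, -0.002]
force: [1.2, -0.5, -2.5]
grip_width: 0.248
grasp_force: 35.0
```

```bash
python3 - <<'E'
from slots import *
shift(*bed["drift"],0.12,174.2)
E
```

```text
t 8.15 tcp [ 0.4318 -0.0013  0.1385] toolx ang 170.3 z [ 0.011 -0.002 -1.   ] F [ 1.2 -0.5 -2.5] w 21.6 g 35.0 q [-0.19 -0.18  2.11  0.    1.2  -1.59]
shift [-0.0783 -0.3393  0.0194]
yaw (tool) -3.9
```

Request:
step_arm(
  targets=[
    [1, [-0.011, -0.0485, 0], 0],
    [1, [-0.011, -0.0485, 0], 0],
    [1, [-0.011, -0.0485, 0], 0],
    [1, [-0.011, -0.0485, 0], 0],
    [1, [-0.011, -0.0485, 0], 0],
    [1, [-0.011, -0.0485, 0], 0],
    [1, [-0.011, -0.0485, 0], -3.9],
    [1, [0, 0, 0], 0],
  ],
)

```text
time_s: 8.95
tcp_pos: [0.4454, -0.3538, 0.1314]
tcp_rot: [-0.164, -3.137, 0.003]
force: [0.7, 0.0, -1.8]
grip_width: 0.25
grasp_force: 35.0
```

Request:
step_arm(
  targets=[
    [1, [0, 0, 0.02], 0],
    [1, [0, 0, 0], 0],
    [1, [0, 0, 0], 0],
  ],
)

```text
time_s: 9.25
tcp_pos: [0.4455, -0.3469, 0.111]
tcp_rot: [-0.159, -3.135, -0.003]
force: [-0.2, 0.1, -2.7]
grip_width: 0.25
grasp_force: 35.0
```

```bash
python3 - <<'E'
from slots import *
shift(*bed["drift"],0.0635,174.2)
E
```

```text
t 9.25 tcp [ 0.4455 -0.3469  0.111 ] toolx ang 174.2 z [-0.002  0.002 -1.   ] F [-0.2  0.1 -2.7] w 21.7 g 35.0 q [-0.8   0.2   1.79  0.    1.16 -2.27]
shift [-0.0068 -0.0016  0.0475]
yaw (tool) 0.0
```

Request:
step_arm(
  targets=[
    [1, [-0.0065, -0.0015, 0.02], 0],
    [1, [0, 0, 0.017], 0],
    [1, [0, 0, 0.007], 0],
    [1, [0, 0, 0.003], 0],
    [1, [0, 0, 0.001], 0],
    [1, [0, 0, 0], 0],
  ],
)

```text
time_s: 9.85
tcp_pos: [0.453, -0.3508, 0.065]
tcp_rot: [0.159, 3.137, -0.002]
force: [-0.8, 0.4, -2.7]
grip_width: 0.248
grasp_force: 35.0
```

Request:
step_arm(
  targets=[
    [1, [0, 0, 0.0015], 0],
    [1, [0, 0, 0], 0],
    [-0.2, [0, 0, 0], 0],
    [-0.2, [0, 0, 0], 0],
    [-0.2, [0, 0, 0], 0],
    [-0.2, [0, 0, -0.02], 0],
    [-0.2, [0, 0, -0.035], 0],
    [-0.2, [0, 0, -0.035], 0],
  ],
)

```text
time_s: 10.65
tcp_pos: [0.4521, -0.35, 0.153]
tcp_rot: [-0.16, -3.136, -0.002]
force: [0.2, 0.7, 0.2]
grip_width: 0.591
grasp_force: 0.0
```

```bash
python3 - <<'E'
from slots import *
im=vision.read_camera("top"); print(sleeves("top",im,(220,200,340,290)))
shift(0.424,-0.072,0.15,8)
E
```

```text
{'punch': (array([ 0.4251, -0.0743]), 8.7, array([0.022, 0.071]), 246)}
t 10.7 tcp [ 0.455  -0.3529  0.1605] toolx ang 174.19 z [ 0.006 -0.006 -1.   ] F [ 2.7 -2.3  5.3] w 51.5 g 0.0 q [-0.8   0.16  1.73 -0.    1.24 -2.27]
shift [0.0594 0.2764 0.0085]
yaw (tool) -13.81
```

Request:
step_arm(
  targets=[
    [-0.2, [0.01, 0.046, 0], 0],
    [-0.2, [0.01, 0.046, 0], 0],
    [-0.2, [0.01, 0.046, 0], 0],
    [-0.2, [0.01, 0.046, 0], 0],
    [-0.2, [0.01, 0.046, 0], 0],
    [-0.2, [0.01, 0.046, 0], -6.9],
    [-0.2, [0, 0, 0], -6.9],
    [-0.2, [0, 0, 0], 0],
  ],
)

```text
time_s: 11.5
tcp_pos: [0.421, -0.0687, 0.1529]
tcp_rot: [-0.225, 3.132, -0.001]
force: [0.2, -0.5, 0.3]
grip_width: 0.601
grasp_force: 0.0
```

```bash
python3 - <<'E'
from slots import *
s,_=tool(); w=vision.read_camera("wrist"); d=sleeves("wrist",w,(0,0,560,420),0.02,s)
print(d); c=d["punch"]; shift(*(c[0]+[.001,-.0005]),0.012,c[1])
E
```

```text
t 11.5 tcp [ 0.421  -0.0687  0.1529] toolx ang -171.78 z [ 0.001 -0.001 -1.   ] F [ 0.2 -0.5  0.3] w 52.3 g 0.0 q [-0.35 -0.2   2.1  -0.    1.24 -2.06]
{'chisel': (array([0.5936, 0.0047]), 98.8, array([0.027, 0.315]), 4396), 'punch': (array([ 0.423 , -0.0732]), 8.4, array([0.021, 0.071]), 1875)}
t 11.55 tcp [ 0.4212 -0.0696  0.1529] toolx ang -172.09 z [ 0.001 -0.001 -1.   ] F [ 0.9 -0.2  0.3] w 52.0 g 0.0 q [-0.35 -0.2   2.1  -0.    1.24 -2.06]
shift [-0.0021 -0.0043  0.1409]
yaw (tool) -0.49
```

Request:
step_arm(
  targets=[
    [-0.2, [-0.003, -0.004, 0.03], -0.5],
    [-0.2, [0, 0, 0.04], 0],
    [-0.2, [0, 0, 0.04], 0],
    [-0.2, [0, 0, 0.02], 0],
    [-0.2, [0, 0, 0.0105], 0],
    [1, [0, 0, 0], 0],
    [1, [0, 0, 0], 0],
    [1, [0, 0, 0], 0],
  ],
)

```text
time_s: 12.35
tcp_pos: [0.4259, -0.0741, 0.0135]
tcp_rot: [-0.231, 3.13, -0.002]
force: [0.9, -0.6, 0.2]
grip_width: 0.411
grasp_force: 0.0
```

Request:
step_arm(
  targets=[
    [1, [0, 0, 0], 0],
    [1, [0, 0, 0], 0],
    [1, [0, 0, -0.01], 0],
    [1, [0, 0, -0.03], 0],
    [1, [0, 0, -0.04], 0],
    [1, [0, 0, -0.04], 0],
    [1, [0, 0, 0], 0],
  ],
)

```text
time_s: 13.05
tcp_pos: [0.4285, -0.0747, 0.1387]
tcp_rot: [-0.232, 3.123, -0.008]
force: [1.6, 0.7, -0.9]
grip_width: 0.25
grasp_force: 35.0
```

```bash
python3 - <<'E'
from slots import *
shift(*bed["punch"],0.13,174.2)
E
```

```text
t 13.05 tcp [ 0.4285 -0.0747  0.1387] toolx ang -171.5 z [ 0.011 -0.004 -1.   ] F [ 1.6  0.7 -0.9] w 21.8 g 35.0 q [-0.35 -0.17  2.1  -0.    1.2  -2.07]
shift [ 0.0351 -0.3444  0.0102]
yaw (tool) 14.3
```

Request:
step_arm(
  targets=[
    [1, [0.005, -0.049, 0], 0],
    [1, [0.005, -0.049, 0], 0],
    [1, [0.005, -0.049, 0], 0],
    [1, [0, 0, 0], 7.2],
    [1, [0, 0, 0], 7.1],
    [1, [0, 0, 0], 0],
  ],
)

```text
time_s: 13.65
tcp_pos: [0.4306, -0.221, 0.1315]
tcp_rot: [-0.163, -3.136, -0.001]
force: [0.2, 0.4, -1.9]
grip_width: 0.251
grasp_force: 35.0
```

```bash
python3 - <<'E'
from slots import *
shift(*bed["punch"],0.13,174.2)
E
```

```text
t 13.65 tcp [ 0.4306 -0.221   0.1315] toolx ang 174.06 z [-0.001  0.001 -1.   ] F [ 0.2  0.4 -1.9] w 21.9 g 35.0 q [-0.64 -0.02  1.98  0.    1.18 -2.1 ]
shift [-0.0347 -0.197   0.0013]
yaw (tool) -0.14
```

Request:
step_arm(
  targets=[
    [1, [-0.008, -0.0485, 0], 0],
    [1, [-0.008, -0.0485, 0], 0],
    [1, [-0.008, -0.0485, 0], 0],
    [1, [-0.008, -0.0485, 0], 0],
    [1, [0, 0, 0], 0],
    [1, [0, 0, 0.02], 0],
    [1, [0, 0, 0], 0],
    [1, [0, 0, 0], 0],
  ],
)

```text
time_s: 14.45
tcp_pos: [0.4431, -0.4157, 0.1114]
tcp_rot: [-0.155, -3.136, -0.003]
force: [0.8, -0.2, -1.0]
grip_width: 0.252
grasp_force: 35.0
```

```bash
python3 - <<'E'
from slots import *
shift(*bed["punch"],0.0635,174.2)
E
```

```text
t 14.45 tcp [ 0.4431 -0.4157  0.1114] toolx ang 174.33 z [-0.002  0.002 -1.   ] F [ 0.8 -0.2 -1. ] w 21.9 g 35.0 q [-0.88  0.29  1.68  0.    1.18 -2.36]
shift [-0.0022 -0.0048  0.0479]
yaw (tool) 0.13
```

Request:
step_arm(
  targets=[
    [1, [-0.002, -0.0045, 0.02], 0],
    [1, [0, 0, 0.017], 0],
    [1, [0, 0, 0.007], 0],
    [1, [0, 0, 0.003], 0],
    [1, [0, 0, 0.001], 0],
    [1, [0, 0, 0], 0],
  ],
)

```text
time_s: 15.05
tcp_pos: [0.4452, -0.4221, 0.0646]
tcp_rot: [0.159, 3.137, -0.001]
force: [-0.1, 0.1, -1.2]
grip_width: 0.253
grasp_force: 35.0
```

Request:
step_arm(
  targets=[
    [1, [0, 0, 0.0015], 0],
    [1, [0, 0, 0], 0],
    [-0.2, [0, 0, 0], 0],
    [-0.2, [0, 0, 0], 0],
    [-0.2, [0, 0, 0], 0],
    [-0.2, [0, 0, -0.02], 0],
    [-0.2, [0, 0, -0.035], 0],
    [-0.2, [0, 0, -0.04], 0],
  ],
)

```text
time_s: 15.85
tcp_pos: [0.4441, -0.4209, 0.157]
tcp_rot: [-0.159, -3.135, -0.004]
force: [0.7, -0.4, 0.2]
grip_width: 0.595
grasp_force: 0.0
```

Request:
step_arm(
  targets=[
    [0.5, [0, 0, -0.05], 0],
    [1, [0, 0.045, -0.01], 0],
    [1, [0, 0.049, 0], 0],
    [1, [0, 0.049, 0], 0],
    [1, [0, 0.049, 0], 0],
    [1, [0, 0.049, 0], 0],
    [1, [0, 0, 0], 0],
  ],
)

```text
time_s: 16.55
tcp_pos: [0.4697, -0.177, 0.2177]
tcp_rot: [0.151, 3.138, 0.003]
force: [-0.4, -0.7, -0.6]
grip_width: 0.055
grasp_force: 0.0
```

```bash
python3 - <<'E'
from slots import *
im=vision.read_camera("top"); print(sleeves("top",im,(360,180,490,290),.07))
tool()
a=cv2.resize(im[175:290,355:490,::-1],None,fx=3,fy=3,interpolation=cv2.INTER_CUBIC)
b=cv2.resize(im[120:205,215:345,::-1],None,fx=5.9,fy=5.9,interpolation=cv2.INTER_CUBIC)[:, :790]
sc=vision.read_camera("scene"); c=cv2.resize(sc[205:300,190:315,::-1],None,fx=3.0,fy=3.0,interpolation=cv2.INTER_CUBIC)
H=max(a.shape[0],c.shape[0]); o=np.zeros((H,a.shape[1]+c.shape[1],3),np.uint8); o[:a.shape[0],:a.shape[1]]=a; o[:c.shape[0],a.shape[1]:]=c
cv2.imwrite("pics/bed1.png",o); cv2.imwrite("pics/ctl1.png",b); print(b.shape)
E
```

```text
{'chisel': (array([ 0.4432, -0.2761]), 169.4, array([0.022, 0.037]), 140), 'punch': (array([ 0.4424, -0.4221]), 166.0, array([0.022, 0.068]), 208)}
t 16.6 tcp [ 0.4697 -0.1796  0.2179] toolx ang 174.45 z [ 0.001 -0.    -1.   ] F [ 0.6 -0.8  0.2] w 3.3 g 0.0 q [-0.52 -0.07  1.85  0.    1.35 -2.  ]
(502, 767, 3)
```

View pics/bed1.png

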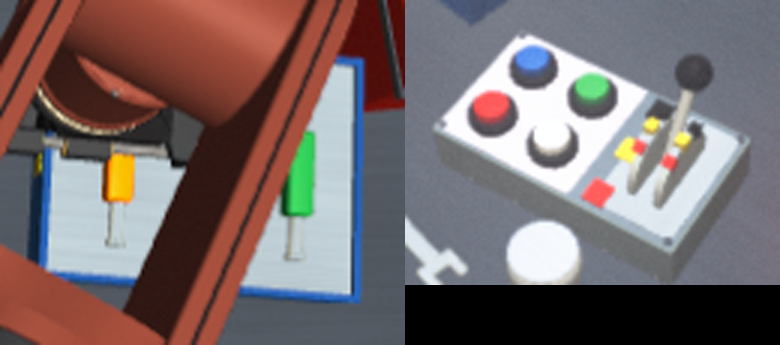

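View pics/ctl1.png

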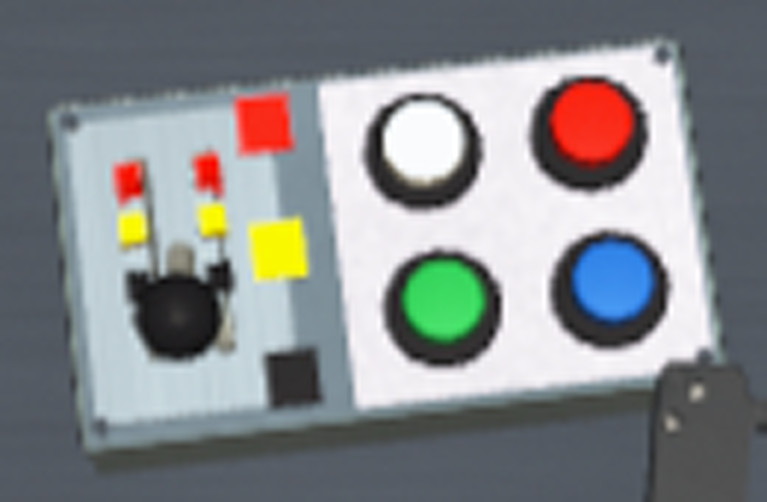

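```bash
python3 - <<'E'
from slots import *
shift(0.572,0.076,0.215,5.5)
E
```

```text
t 16.65 tcp [ 0.4697 -0.1814  0.218 ] toolx ang 174.34 z [ 0.001 -0.001 -1.   ] F [-0.4 -0.6  0.2] w 1.9 g 0.0 q [-0.52 -0.06  1.85 -0.    1.35 -2.  ]
shift [-0.0764  0.2662  0.0028]
yaw (tool) -11.16
```

Request:
step_arm(
  targets=[
    [-0.6, [-0.0127, 0.0444, 0], 0],
    [-0.6, [-0.0127, 0.0444, 0], 0],
    [-0.6, [-0.0127, 0.0444, 0], 0],
    [-0.6, [-0.0127, 0.0444, 0], 0],
    [-0.6, [-0.0127, 0.0444, 0], 0],
    [-0.6, [-0.0127, 0.0444, 0], -5.6],
    [-0.6, [0, 0, 0], -5.6],
    [-0.6, [0, 0, 0], 0],
  ],
)

```text
time_s: 17.45
tcp_pos: [0.573, 0.0747, 0.2171]
tcp_rot: [0.15, -3.138, 0.001]
force: [0.1, 0.4, -0.0]
grip_width: 0.669
grasp_force: 0.0
```

Request:
step_arm(
  targets=[
    [-0.6, [0, 0, 0], 0],
    [-0.6, [0, 0, 0], 0],
  ],
)

```text
time_s: 17.65
tcp_pos: [0.5723, 0.0735, 0.2175]
tcp_rot: [0.141, -3.138, 0.0]
force: [0.0, -0.0, 0.8]
grip_width: 0.777
grasp_force: 0.0
```

```bash
python3 - <<'E'
from slots import *
im=vision.read_camera("top"); print(sleeves("top",im,(360,180,490,290),.07))
s,_=tool(); w=vision.read_camera("wrist")
a=cv2.resize(im[175:290,355:490,::-1],None,fx=3,fy=3,interpolation=cv2.INTER_CUBIC)
c=cv2.resize(w[:,:,::-1],None,fx=.7,fy=.7,interpolation=cv2.INTER_AREA)
o=np.zeros((max(a.shape[0],c.shape[0]),a.shape[1]+c.shape[1],3),np.uint8); o[:a.shape[0],:a.shape[1]]=a; o[:c.shape[0],a.shape[1]:]=c
cv2.imwrite("pics/kn1.png",o); print(a.shape)
shift(0.572,0.076,0.142,5.5)
E
```

```text
{'chisel': (array([ 0.4583, -0.2777]), 174.2, array([0.022, 0.068]), 251), 'drift': (array([ 0.4514, -0.3514]), 175.7, array([0.017, 0.068]), 221), 'punch': (array([ 0.4448, -0.4208]), 172.2, array([0.024, 0.067]), 259)}
t 17.7 tcp [0.5723 0.0736 0.2176] toolx ang -174.83 z [ 0. -0. -1.] F [-0.5 -0.8  0.7] w 68.7 g 0.0 q [-0.01  0.12  1.67 -0.    1.36 -1.67]
(345, 405, 3)
t 17.75 tcp [0.5722 0.0738 0.2176] toolx ang -174.8 z [ 0. -0. -1.] F [ 0.  -0.3  0.8] w 68.8 g 0.0 q [-0.01  0.12  1.67 -0.    1.36 -1.67]
shift [0.     0.0022 0.0756]
yaw (tool) -0.3
```

View pics/kn1.png

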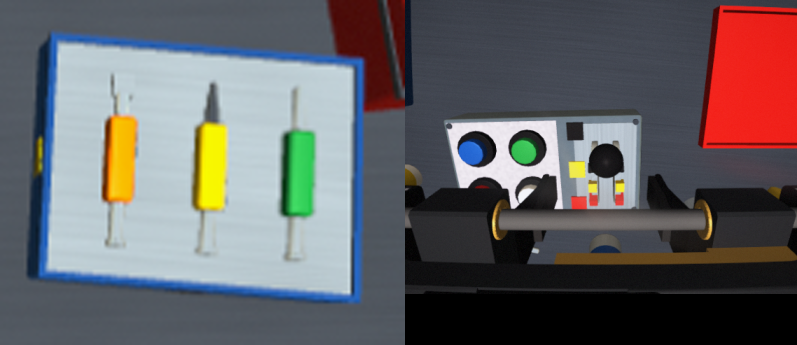

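```bash
python3 - <<'E'
from slots import *
s,_=tool()
print(unproj("wrist",[(287,229)],.1534,s))
f=lambda u,v:((u-405)/.7,v/.7)
print(unproj("wrist",[f(474,150),f(525,148)],.08,s))
E
```

```text
t 17.75 tcp [0.5722 0.0738 0.2176] toolx ang -174.8 z [ 0. -0. -1.] F [ 0.  -0.3  0.8] w 68.8 g 0.0 q [-0.01  0.12  1.67 -0.    1.36 -1.67]
[[0.57204529 0.07852917 0.1534    ]]
[[ 0.60083592 -0.0906903   0.08      ]
 [ 0.5919806  -0.02342918  0.08      ]]
```

Request:
step_arm(
  targets=[
    [-0.6, [0, 0.0035, 0.02], 0],
    [-0.6, [0, 0, 0.025], 0],
    [-0.6, [0, 0, 0.02], 0],
    [-0.6, [0, 0, 0.01], 0],
    [-0.6, [0, 0, 0], 0],
    [1, [0, 0, 0], 0],
    [1, [0, 0, 0], 0],
    [1, [0, 0, 0], 0],
  ],
  newtons=15,
)

```text
time_s: 18.55
tcp_pos: [0.5727, 0.0786, 0.1439]
tcp_rot: [-0.147, 3.136, -0.0]
force: [0.4, -0.2, -0.0]
grip_width: 0.607
grasp_force: 0.0
```

Request:
step_arm(
  targets=[
    [1, [0, 0, 0], 0],
    [1, [0, 0, 0], 0],
    [1, [0, 0, 0], 0],
  ],
)

```text
time_s: 18.85
tcp_pos: [0.5722, 0.0776, 0.1429]
tcp_rot: [-0.148, 3.138, -0.003]
force: [-1.2, -4.3, 0.8]
grip_width: 0.378
grasp_force: 15.0
```

```bash
python3 - <<'E'
from slots import *
s,M=tool(); print(M[:,0])
E
```

```text
t 18.85 tcp [0.5722 0.0776 0.1429] toolx ang -174.61 z [ 0.001 -0.002 -1.   ] F [-1.2 -4.3  0.8] w 32.9 g 15.0 q [-0.    0.19  1.74 -0.    1.22 -1.66]
[-9.95576393e-01 -9.39543626e-02 -4.72312707e-04]
```

Request:
step_arm(
  targets=[
    [1, [-0.0085, 0, -0.0041], 0],
    [1, [-0.0089, 0, -0.0033], 0],
    [1, [-0.0092, 0, -0.0023], 0],
    [1, [-0.0094, 0, -0.0014], 0],
    [1, [-0.0095, 0, -0.0005], 0],
    [1, [0, 0, 0], 0],
    [1, [0, 0, 0], 0],
  ],
)

```text
time_s: 19.55
tcp_pos: [0.6179, 0.0827, 0.1547]
tcp_rot: [-0.147, 3.137, -0.001]
force: [1.7, -1.9, 2.9]
grip_width: 0.375
grasp_force: 15.0
```

```bash
python3 - <<'E'
from slots import *
tool()
sc=vision.read_camera("scene"); c=cv2.resize(sc[195:305,180:320,::-1],None,fx=5,fy=5,interpolation=cv2.INTER_CUBIC); cv2.imwrite("pics/lv1.png",c)
E
```

```text
t 19.55 tcp [0.6179 0.0827 0.1547] toolx ang -174.62 z [ 0.001 -0.    -1.   ] F [ 1.7 -1.9  2.9] w 32.7 g 15.0 q [ 0.01  0.28  1.6  -0.    1.26 -1.66]
```

View pics/lv1.png

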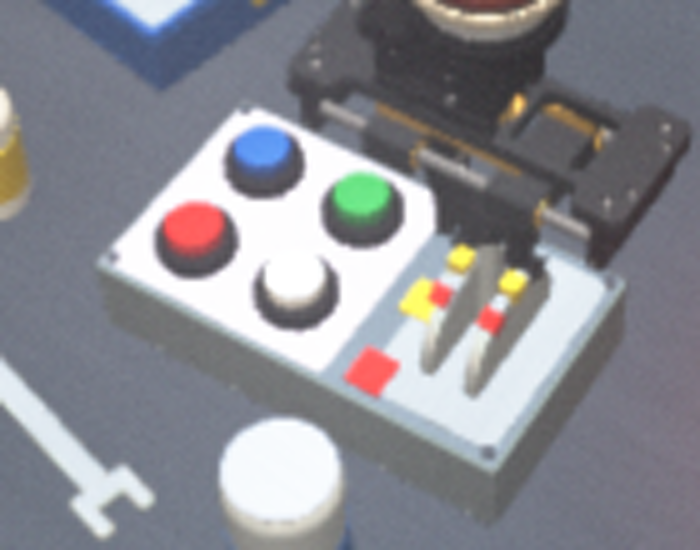

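Request:
step_arm(
  targets=[
    [-0.6, [0, 0, 0], 0],
    [-0.6, [0, 0, 0], 0],
    [-0.6, [0, 0, 0], 0],
    [-0.6, [0, 0, -0.02], 0],
    [-0.6, [0, 0, -0.03], 0],
    [-0.6, [0, 0, -0.04], 0],
    [0.5, [0, 0, -0.01], 0],
    [1, [0, 0, 0], 0],
  ],
)

```text
time_s: 20.4
tcp_pos: [0.6182, 0.0832, 0.2564]
tcp_rot: [-0.148, 3.134, 0.0]
force: [1.1, 0.5, -0.1]
grip_width: 0.692
grasp_force: 0.0
```

```bash
python3 - <<'E'
from slots import *
p=np.array([(423,138),(592,122),(443,300),(613,280)])/5.9+[215,120]
q=unproj("top",p,.08); print("w r g b",np.round(q[:,:2],4).tolist())
g=q[2]; shift(g[0]-.002,g[1],0.2,95.5)
E
```

```text
w r g b [[0.6655, -0.0197], [0.6721, -0.0899], [0.5965, -0.0272], [0.6046, -0.0971]]
t 20.4 tcp [0.6182 0.0832 0.2564] toolx ang -174.6 z [ 0.004  0.    -1.   ] F [ 1.1  0.5 -0.1] w 60.2 g 0.0 q [ 0.01  0.2   1.5   0.    1.44 -1.66]
shift [ 0.0342 -0.1077  0.0563]
yaw (tool) 89.9
```

Request:
step_arm(
  targets=[
    [1, [0.0114, -0.036, 0], 0],
    [1, [0.0114, -0.036, 0], 0],
    [1, [0.0114, -0.036, 0], 0],
    [1, [0, 0, 0], 8.2],
    [1, [0, 0, 0], 8.2],
    [1, [0, 0, 0], 8.2],
    [1, [0, 0, 0], 8.2],
    [1, [0, 0, 0], 8.2],
  ],
)

```text
time_s: 21.2
tcp_pos: [0.5919, -0.0275, 0.2511]
tcp_rot: [-0.968, -2.984, 0.001]
force: [0.7, 0.0, 0.9]
grip_width: 0.029
grasp_force: 0.0
```

Request:
step_arm(
  targets=[
    [1, [0, 0, 0], 8.2],
    [1, [0, 0, 0], 8.2],
    [1, [0, 0, 0], 8.2],
    [1, [0, 0, 0], 8.2],
    [1, [0, 0, 0], 8.2],
    [1, [0, 0, 0], 8.0],
    [1, [0, 0, 0], 0],
    [1, [0, 0, 0], 0],
  ],
)

```text
time_s: 22.0
tcp_pos: [0.5924, -0.0276, 0.2522]
tcp_rot: [-2.109, -2.325, 0.002]
force: [0.7, 0.2, -0.2]
grip_width: 0.005
grasp_force: 0.0
```

```bash
python3 - <<'E'
from slots import *
sc=vision.read_camera("scene"); c=cv2.resize(sc[125:305,160:360,::-1],None,fx=3.3,fy=3.3,interpolation=cv2.INTER_CUBIC); cv2.imwrite("pics/lv2.png",c)
w=vision.read_camera("wrist"); cv2.imwrite("pics/w2.png",w[:,:,::-1])
shift(.595,-.0265,0.12,95.5)
E
```

```text
t 22.1 tcp [ 0.5928 -0.0277  0.2531] toolx ang 95.54 z [-0.002  0.    -1.   ] F [-0.4 -1.   0.2] w 0.5 g 0.0 q [-0.18  0.13  1.58  0.    1.43 -0.28]
shift [0.0009 0.0025 0.1331]
yaw (tool) 0.04
```

View pics/lv2.png

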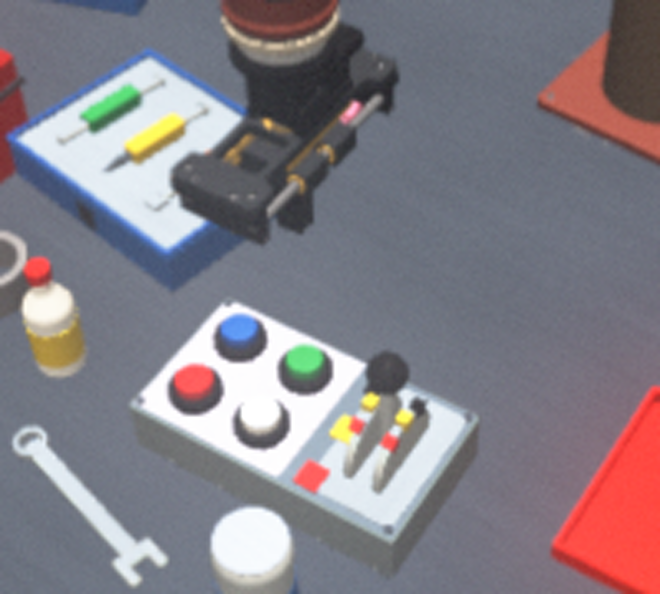

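View pics/w2.png

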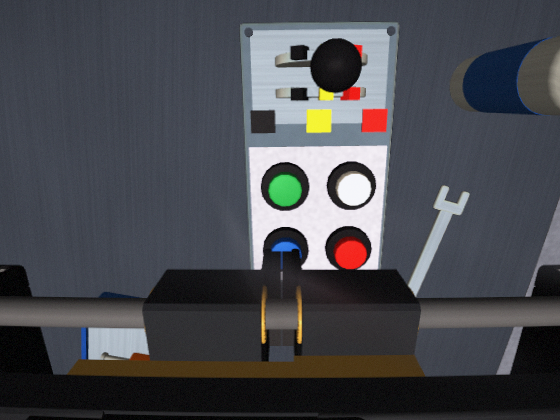

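```bash
python3 - <<'E'
from slots import *
s,_=tool()
print(np.round(unproj("wrist",[(336,65)],.165,s),4)); print(np.round(unproj("wrist",[(285,190),(354,188)],.08,s),4))
E
```

```text
t 22.1 tcp [ 0.5928 -0.0277  0.2531] toolx ang 95.54 z [-0.002  0.    -1.   ] F [-0.4 -1.   0.2] w 0.5 g 0.0 q [-0.18  0.13  1.58  0.    1.43 -0.28]
[[0.6194 0.0841 0.165 ]]
[[ 0.597  -0.0253  0.08  ]
 [ 0.6649 -0.0166  0.08  ]]
```

Request:
step_arm(
  targets=[
    [1, [0.0015, 0.003, 0.04], 0],
    [1, [0, 0, 0.045], 0],
    [1, [0, 0, 0.035], 0],
    [1, [0, 0, 0.02], 0],
    [1, [0, 0, 0.01], 0],
    [1, [0, 0, 0], 0],
    [1, [0, 0, 0], 0],
  ],
)

```text
time_s: 22.8
tcp_pos: [0.5969, -0.0262, 0.1054]
tcp_rot: [2.113, 2.323, 0.001]
force: [-1.1, 0.6, 0.3]
grip_width: 0.008
grasp_force: 0.0
```

Request:
step_arm(
  targets=[
    [1, [0, 0, 0.01], 0],
    [1, [0, 0, 0.006], 0],
    [1, [0, 0, 0.004], 0],
    [1, [0, 0, 0.004], 0],
    [1, [0, 0, 0.0015], 0],
    [1, [0, 0, 0], 0],
  ],
)

```text
time_s: 23.4
tcp_pos: [0.5975, -0.0263, 0.0839]
tcp_rot: [2.113, 2.322, 0.002]
force: [-11.7, 1.5, 30.1]
grip_width: 0.004
grasp_force: 15.5
```

Request:
step_arm(
  targets=[
    [1, [0, 0, -0.002], 0],
    [1, [0, 0, 0], 0],
  ],
)

```text
time_s: 23.6
tcp_pos: [0.5973, -0.0263, 0.0841]
tcp_rot: [2.113, 2.322, 0.002]
force: [-6.1, 0.1, 19.3]
grip_width: 0.008
grasp_force: 9.5
```

```bash
python3 - <<'E'
from slots import *
tool(); w=vision.read_camera("wrist"); a=cv2.resize(w[60:290,200:420,::-1],None,fx=2,fy=2,interpolation=cv2.INTER_CUBIC)
sc=vision.read_camera("scene"); c=cv2.resize(sc[205:275,190:280,::-1],None,fx=4,fy=4,interpolation=cv2.INTER_CUBIC)
o=np.zeros((460,800,3),np.uint8); o[:,:440]=a; o[:280,440:]=c
cv2.imwrite("pics/p1.png",o)
E
```

```text
t 23.6 tcp [ 0.5973 -0.0263  0.0841] toolx ang 95.4 z [ 0.003 -0.001 -1.   ] F [-6.1  0.1 19.3] w 0.7 g 9.5 q [-0.18  0.3   1.72 -0.    1.12 -0.27]
```

View pics/p1.png

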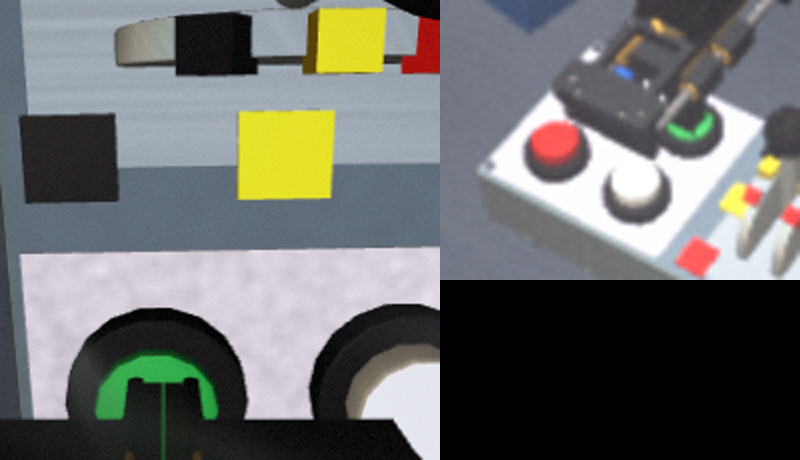

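Request:
step_arm(
  targets=[
    [1, [0, 0, -0.002], 0],
    [1, [0, 0, 0], 0],
    [1, [0, 0, 0], 0],
  ],
)

```text
time_s: 24.0
tcp_pos: [0.5972, -0.0263, 0.0844]
tcp_rot: [2.113, 2.322, 0.002]
force: [-0.1, -0.9, 9.2]
grip_width: 0.007
grasp_force: 4.1
```

Request:
step_arm(
  targets=[
    [1, [0, 0, -0.002], 0],
    [1, [0, 0, 0], 0],
    [1, [0, 0, 0], 0],
  ],
)

```text
time_s: 24.3
tcp_pos: [0.5972, -0.0263, 0.0854]
tcp_rot: [2.113, 2.322, 0.002]
force: [3.2, -0.7, 4.1]
grip_width: 0.002
grasp_force: 2.2
```

Request:
step_arm(
  targets=[
    [1, [0, 0, -0.003], 0],
    [1, [0, 0, 0], 0],
    [1, [0, 0, 0], 0],
  ],
)

```text
time_s: 24.6
tcp_pos: [0.5962, -0.0261, 0.0877]
tcp_rot: [2.115, 2.323, 0.0]
force: [2.2, -0.4, 3.2]
grip_width: 0.01
grasp_force: 1.7
```

Request:
step_arm(
  targets=[
    [1, [0, 0, -0.003], 0],
    [1, [0, 0, 0], 0],
    [1, [0, 0, 0], 0],
  ],
)

```text
time_s: 24.9
tcp_pos: [0.5956, -0.026, 0.0903]
tcp_rot: [-2.114, -2.323, 0.001]
force: [0.5, -1.0, 2.5]
grip_width: 0.008
grasp_force: 1.1
```

Request:
step_arm(
  targets=[
    [1, [0, 0, -0.025], 0],
    [1, [0, 0.03, 0], 0],
    [1, [0.0008, 0.04, 0], 0],
    [1, [0, 0, 0], 0],
    [1, [0, 0, 0], 0],
  ],
)

```text
time_s: 25.4
tcp_pos: [0.6646, -0.0183, 0.1136]
tcp_rot: [-2.112, -2.321, 0.004]
force: [-0.2, -0.1, 0.5]
grip_width: 0.009
grasp_force: 0.0
```

```bash
python3 - <<'E'
from slots import *
shift(.665,-.0185,0.082,95.5)
E
```

```text
t 25.4 tcp [ 0.6646 -0.0183  0.1136] toolx ang 95.4 z [-0.004  0.001 -1.   ] F [-0.2 -0.1  0.5] w 0.8 g 0.0 q [-0.15  0.42  1.51 -0.    1.22 -0.24]
shift [-0.0002  0.0005  0.0316]
yaw (tool) -0.1
```

Request:
step_arm(
  targets=[
    [1, [0, 0, 0.015], 0],
    [1, [0, 0, 0.007], 0],
    [1, [0, 0, 0.004], 0],
    [1, [0, 0, 0.004], 0],
    [1, [0, 0, 0.002], 0],
    [1, [0, 0, 0], 0],
    [1, [0, 0, 0], 0],
  ],
)

```text
time_s: 26.1
tcp_pos: [0.6656, -0.0187, 0.0845]
tcp_rot: [2.115, 2.323, -0.0]
force: [-3.7, 0.2, 5.5]
grip_width: 0.004
grasp_force: 2.4
```

Push 1.5 mm more to be certain, then rise.

Request:
step_arm(
  targets=[
    [1, [0, 0, 0.002], 0],
    [1, [0, 0, 0], 0],
    [1, [0, 0, 0], 0],
  ],
)

```text
time_s: 26.4
tcp_pos: [0.6657, -0.0187, 0.0842]
tcp_rot: [2.114, 2.323, -0.0]
force: [-9.5, 1.2, 14.1]
grip_width: 0.01
grasp_force: 7.5
```

Request:
step_arm(
  targets=[
    [1, [0, 0, -0.01], 0],
    [1, [0, 0, -0.022], 0],
    [1, [0, 0, 0], 0],
    [1, [0, 0, 0], 0],
  ],
)

```text
time_s: 26.8
tcp_pos: [0.6663, -0.0188, 0.1139]
tcp_rot: [2.114, 2.322, 0.002]
force: [-1.0, -0.5, -0.3]
grip_width: 0.003
grasp_force: 0.0
```

```bash
python3 - <<'E'
from slots import *
shift(.6035,-.0962,0.082,95.5)
E
```

```text
t 26.8 tcp [ 0.6663 -0.0188  0.1139] toolx ang 95.37 z [ 0.002 -0.    -1.   ] F [-1.  -0.5 -0.3] w 0.3 g 0.0 q [-0.15  0.41  1.51  0.    1.21 -0.24]
shift [-0.0712 -0.0698  0.0318]
yaw (tool) -0.13
```

Request:
step_arm(
  targets=[
    [1, [-0.0237, -0.0232, 0], 0],
    [1, [-0.0237, -0.0233, 0], 0],
    [1, [-0.0237, -0.0233, 0], 0],
    [1, [0, 0, 0], 0],
    [1, [0, 0, 0], 0],
    [1, [0, 0, 0], 0],
  ],
)

```text
time_s: 27.4
tcp_pos: [0.6031, -0.0955, 0.113]
tcp_rot: [-2.114, -2.323, -0.0]
force: [1.2, 0.2, -1.2]
grip_width: 0.007
grasp_force: 0.0
```

Request:
step_arm(
  targets=[
    [1, [0, 0, 0.015], 0],
    [1, [0, 0, 0.007], 0],
    [1, [0, 0, 0.004], 0],
    [1, [0, 0, 0.004], 0],
    [1, [0, 0, 0.002], 0],
    [1, [0, 0, 0], 0],
    [1, [0, 0, 0], 0],
  ],
)

```text
time_s: 28.1
tcp_pos: [0.6028, -0.0952, 0.0842]
tcp_rot: [-2.113, -2.323, -0.0]
force: [-9.7, 4.4, 19.5]
grip_width: 0.005
grasp_force: 9.6
```

Request:
step_arm(
  targets=[
    [1, [0, 0, -0.01], 0],
    [1, [0, 0, -0.03], 0],
    [1, [0, 0, -0.05], 0],
    [1, [0, 0, -0.05], 0],
    [-0.6, [0, 0, 0], -8.2],
    [-0.6, [0, 0, 0], -8.2],
    [-0.6, [0, 0, 0], -8.2],
    [-0.6, [0, 0, 0], -8.2],
  ],
)

```text
time_s: 28.9
tcp_pos: [0.6028, -0.096, 0.2213]
tcp_rot: [-1.364, -2.83, 0.0]
force: [-0.8, 0.8, 0.3]
grip_width: 0.283
grasp_force: 0.0
```

Request:
step_arm(
  targets=[
    [-0.6, [0, 0, 0], -8.2],
    [-0.6, [0, 0, 0], -8.2],
    [-0.6, [0, 0, 0], -8.2],
    [-0.6, [0, 0, 0], -8.2],
    [-0.6, [0, 0, 0], -8.2],
    [-0.6, [0, 0, 0], -8.2],
    [-0.6, [0, 0, 0], -8.0],
    [-0.6, [0, 0, 0], 0],
  ],
)

```text
time_s: 29.7
tcp_pos: [0.6028, -0.096, 0.2211]
tcp_rot: [0.15, -3.137, -0.0]
force: [-0.3, -0.3, -0.9]
grip_width: 0.798
grasp_force: 0.0
```

```bash
python3 - <<'E'
from slots import *
shift(.618,.0825,0.22,5.5)
E
```

```text
t 29.7 tcp [ 0.6028 -0.096   0.2211] toolx ang -174.54 z [-0.001 -0.    -1.   ] F [-0.3 -0.3 -0.9] w 69.4 g 0.0 q [-0.29  0.19  1.58 -0.    1.37 -1.95]
shift [-0.0321  0.1762  0.0011]
yaw (tool) -0.04
```

Request:
step_arm(
  targets=[
    [-0.6, [-0.008, 0.044, 0], 0],
    [-0.6, [-0.008, 0.044, 0], 0],
    [-0.6, [-0.008, 0.044, 0], 0],
    [-0.6, [-0.008, 0.044, 0], 0],
    [-0.6, [0, 0, 0], 0],
    [-0.6, [0, 0, 0], 0],
  ],
)

```text
time_s: 30.3
tcp_pos: [0.618, 0.0832, 0.2213]
tcp_rot: [0.147, -3.138, 0.001]
force: [0.6, 0.3, 0.0]
grip_width: 0.805
grasp_force: 0.0
```

```bash
python3 - <<'E'
from slots import *
im=vision.read_camera("top"); print(sleeves("top",im,(360,180,490,290),.07))
shift(.618,.0825,0.155,5.5)
E
```

```text
{'chisel': (array([ 0.4583, -0.2777]), 174.2, array([0.022, 0.068]), 251), 'drift': (array([ 0.4514, -0.3514]), 175.7, array([0.017, 0.068]), 221), 'punch': (array([ 0.4448, -0.4208]), 172.2, array([0.024, 0.067]), 259)}
t 30.35 tcp [0.6181 0.082  0.2213] toolx ang -174.7 z [-0.001 -0.001 -1.   ] F [ 0.1 -0.6  0.3] w 69.4 g 0.0 q [ 0.01  0.22  1.54 -0.    1.38 -1.66]
shift [-0.      0.0005  0.0663]
yaw (tool) -0.2
```

Tools are still on the bed. Grip the knob and bring it back.

Request:
step_arm(
  targets=[
    [-0.6, [0, 0, 0.03], 0],
    [-0.6, [0, 0, 0.025], 0],
    [-0.6, [0, 0, 0.011], 0],
    [-0.6, [0, 0, 0], 0],
    [1, [0, 0, 0], 0],
    [1, [0, 0, 0], 0],
    [1, [0, 0, 0], 0],
    [1, [0, 0, 0], 0],
  ],
)

```text
time_s: 31.15
tcp_pos: [0.6189, 0.0822, 0.1568]
tcp_rot: [-0.147, 3.136, -0.0]
force: [-0.7, 0.2, 0.3]
grip_width: 0.522
grasp_force: 0.0
```

Request:
step_arm(
  targets=[
    [1, [0, 0, 0], 0],
    [1, [0, 0, 0], 0],
    [1, [0, 0, 0], 0],
  ],
)

```text
time_s: 31.45
tcp_pos: [0.6184, 0.0827, 0.156]
tcp_rot: [-0.148, 3.138, 0.001]
force: [0.3, 1.7, 2.3]
grip_width: 0.376
grasp_force: 15.0
```

Request:
step_arm(
  targets=[
    [1, [0.0095, 0, 0.0005], 0],
    [1, [0.0094, 0, 0.0014], 0],
    [1, [0.0092, 0, 0.0023], 0],
    [1, [0.0089, 0, 0.0033], 0],
    [1, [0.0085, 0, 0.0041], 0],
    [1, [0, 0, 0], 0],
    [1, [0, 0, 0], 0],
  ],
)

```text
time_s: 32.15
tcp_pos: [0.5723, 0.0776, 0.1441]
tcp_rot: [0.147, -3.137, 0.001]
force: [-2.5, -1.3, 5.2]
grip_width: 0.381
grasp_force: 15.0
```

Request:
step_arm(
  targets=[
    [-0.6, [0, 0, 0], 0],
    [-0.6, [0, 0, 0], 0],
    [-0.6, [0, 0, 0], 0],
    [-0.6, [0, 0, -0.02], 0],
    [-0.6, [0, 0, -0.03], 0],
    [-0.2, [0, 0, -0.03], 0],
    [-0.2, [0, 0, 0], 0],
  ],
)

```text
time_s: 32.85
tcp_pos: [0.5759, 0.0781, 0.2291]
tcp_rot: [-0.147, 3.13, -0.0]
force: [0.9, -1.0, 0.9]
grip_width: 0.685
grasp_force: 0.0
```

```bash
python3 - <<'E'
from slots import *
s,_=tool(); w=vision.read_camera("wrist")
sc=vision.read_camera("scene"); c=cv2.resize(sc[205:300,190:315,::-1],None,fx=3,fy=3)
a=cv2.resize(w[:,:,::-1],None,fx=.7,fy=.7,interpolation=cv2.INTER_AREA)
o=np.zeros((max(a.shape[0],c.shape[0]),a.shape[1]+c.shape[1],3),np.uint8); o[:a.shape[0],:a.shape[1]]=a; o[:c.shape[0],a.shape[1]:]=c
cv2.imwrite("pics/lv3.png",o)
shift(.458,-.277,0.165,174.2)
E
```

```text
t 32.85 tcp [0.5759 0.0781 0.2291] toolx ang -174.61 z [ 0.009  0.    -1.   ] F [ 0.9 -1.   0.9] w 59.6 g 0.0 q [-0.    0.11  1.65  0.    1.37 -1.67]
t 32.95 tcp [0.5735 0.078  0.2245] toolx ang -174.61 z [ 0.002  0.    -1.   ] F [ 0.4 -0.   0.1] w 55.0 g 0.0 q [-0.    0.11  1.66  0.    1.37 -1.67]
shift [ 0.1484 -0.3426  0.0593]
yaw (tool) 11.19
```

View pics/lv3.png

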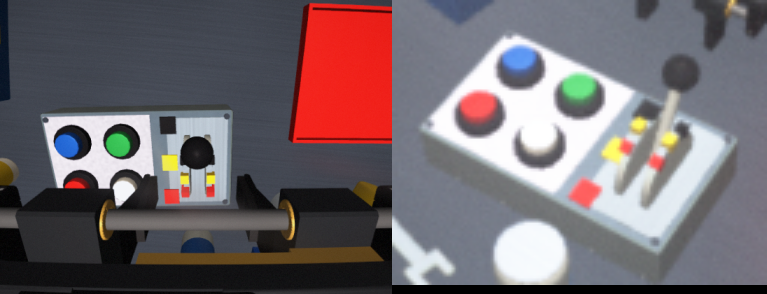

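Request:
step_arm(
  targets=[
    [-0.2, [0.0185, -0.0428, 0], 0],
    [-0.2, [0.0185, -0.0428, 0], 0],
    [-0.2, [0.0185, -0.0428, 0], 0],
    [-0.2, [0.0185, -0.0428, 0], 0],
    [-0.2, [0.0185, -0.0428, 0], 0],
    [-0.2, [0.0185, -0.0428, 0], 0],
    [-0.2, [0.0185, -0.0428, 0], 0],
    [-0.2, [0.0185, -0.0428, 0], 0],
  ],
)

```text
time_s: 33.75
tcp_pos: [0.4561, -0.2778, 0.222]
tcp_rot: [0.147, -3.136, -0.003]
force: [0.6, 0.1, -1.2]
grip_width: 0.595
grasp_force: 0.0
```

Request:
step_arm(
  targets=[
    [-0.2, [0, 0, 0.015], 5.6],
    [-0.2, [0, 0, 0.015], 5.6],
    [-0.2, [0, 0, 0], 0],
    [-0.2, [0, 0, 0], 0],
    [-0.2, [0, 0, 0], 0],
  ],
)

```text
time_s: 34.25
tcp_pos: [0.458, -0.2766, 0.1943]
tcp_rot: [0.155, 3.138, -0.0]
force: [-0.2, 0.9, 0.1]
grip_width: 0.599
grasp_force: 0.0
```

```bash
python3 - <<'E'
from slots import *
s,_=tool(); w=vision.read_camera("wrist"); d=sleeves("wrist",w,(0,0,560,420),0.07,s)
print(d); c=d["chisel"]; shift(*(c[0]+[.001,-.001]),0.063,c[1])
E
```

```text
t 34.25 tcp [ 0.458  -0.2766  0.1943] toolx ang 174.33 z [ 0. -0. -1.] F [-0.2  0.9  0.1] w 52.2 g 0.0 q [-0.69  0.03  1.8  -0.    1.31 -2.16]
{'chisel': (array([ 0.4563, -0.2765]), 174.1, array([0.021, 0.07 ]), 1928), 'drift': (array([ 0.4506, -0.3501]), 174.1, array([0.017, 0.065]), 1460), 'punch': (array([ 0.4433, -0.4207]), 173.9, array([0.021, 0.068]), 1818)}
t 34.3 tcp [ 0.4582 -0.2767  0.1946] toolx ang 174.31 z [ 0.001 -0.001 -1.   ] F [ 0.5  0.5 -0.7] w 52.3 g 0.0 q [-0.69  0.03  1.8  -0.    1.31 -2.16]
shift [ 0.0009 -0.0008  0.1316]
yaw (tool) 0.21
```

Request:
step_arm(
  targets=[
    [-0.2, [0, 0, 0.04], 0],
    [-0.2, [0, 0, 0.045], 0],
    [-0.2, [0, 0, 0.03], 0],
    [-0.2, [0, 0, 0.0145], 0],
    [-0.2, [0, 0, 0], 0],
    [1, [0, 0, 0], 0],
    [1, [0, 0, 0], 0],
    [1, [0, 0, 0], 0],
  ],
  newtons=35,
)

```text
time_s: 35.1
tcp_pos: [0.4589, -0.2778, 0.0665]
tcp_rot: [0.159, 3.135, -0.003]
force: [-0.4, 0.7, -0.4]
grip_width: 0.408
grasp_force: 0.0
```

Request:
step_arm(
  targets=[
    [1, [0, 0, 0], 0],
    [1, [0, 0, 0], 0],
    [1, [0, 0, -0.01], 0],
    [1, [0, 0, -0.03], 0],
    [1, [0, 0, -0.04], 0],
    [1, [0, 0, -0.02], 0],
    [1, [0, 0, 0], 0],
  ],
)

```text
time_s: 35.8
tcp_pos: [0.4597, -0.2785, 0.1689]
tcp_rot: [0.159, 3.132, -0.007]
force: [-0.6, -0.1, -1.3]
grip_width: 0.249
grasp_force: 35.0
```

```bash
python3 - <<'E'
from slots import *
shift(*tray["chisel"],0.16,5)
E
```

```text
t 35.8 tcp [ 0.4597 -0.2785  0.1689] toolx ang 174.18 z [ 0.006 -0.005 -1.   ] F [-0.6 -0.1 -1.3] w 21.7 g 35.0 q [-0.69  0.06  1.82  0.    1.25 -2.16]
shift [0.0607 0.6985 0.0056]
yaw (tool) -10.82
```

Request:
step_arm(
  targets=[
    [1, [0.007, 0.049, 0], 0],
    [1, [0.007, 0.049, 0], 0],
    [1, [0.007, 0.049, 0], 0],
    [1, [0.007, 0.049, 0], 0],
    [1, [0.007, 0.049, 0], 0],
    [1, [0.007, 0.049, 0], 0],
    [1, [0.007, 0.049, 0], 0],
    [1, [0.005, 0.049, 0], 0],
  ],
)

```text
time_s: 36.6
tcp_pos: [0.442, 0.1205, 0.1631]
tcp_rot: [-0.16, -3.135, 0.001]
force: [0.3, 0.0, -1.1]
grip_width: 0.248
grasp_force: 35.0
```

Request:
step_arm(
  targets=[
    [1, [0.001, 0.049, 0], 0],
    [1, [0.001, 0.049, 0], 0],
    [1, [0.001, 0.049, 0], 0],
    [1, [0.001, 0.049, 0], 0],
    [1, [0.001, 0.049, 0], 0],
    [1, [0.001, 0.049, 0], -5.4],
    [1, [0, 0.01, 0], -5.4],
    [1, [0, 0, 0], 0],
  ],
)

```text
time_s: 37.4
tcp_pos: [0.4661, 0.4229, 0.162]
tcp_rot: [0.142, -3.135, 0.003]
force: [-0.4, -1.0, -1.9]
grip_width: 0.249
grasp_force: 35.0
```

```bash
python3 - <<'E'
from slots import *
shift(*tray["chisel"],0.019,5)
E
```

```text
t 37.4 tcp [0.4661 0.4229 0.162 ] toolx ang -174.81 z [-0.003 -0.002 -1.   ] F [-0.4 -1.  -1.9] w 21.6 g 35.0 q [ 0.61  0.29  1.58  0.    1.28 -1.05]
shift [-0.0045 -0.0006  0.143 ]
yaw (tool) 0.19
```

Request:
step_arm(
  targets=[
    [1, [-0.004, 0, 0.035], 0],
    [1, [0, 0, 0.045], 0],
    [1, [0, 0, 0.035], 0],
    [1, [0, 0, 0.015], 0],
    [1, [0, 0, 0.007], 0],
    [1, [0, 0, 0.002], 0],
    [1, [0, 0, 0], 0],
    [1, [0, 0, 0], 0],
  ],
)

```text
time_s: 38.2
tcp_pos: [0.473, 0.423, 0.0278]
tcp_rot: [-0.136, 3.136, 0.003]
force: [0.5, -0.2, -0.6]
grip_width: 0.25
grasp_force: 35.0
```

Request:
step_arm(
  targets=[
    [1, [0, 0, 0.004], 0],
    [1, [0, 0, 0.001], 0],
    [1, [0, 0, 0], 0],
  ],
)

```text
time_s: 38.5
tcp_pos: [0.4715, 0.422, 0.0205]
tcp_rot: [0.137, -3.139, 0.0]
force: [-0.5, 0.1, -1.3]
grip_width: 0.248
grasp_force: 35.0
```

Request:
step_arm(
  targets=[
    [1, [0, 0, 0.001], 0],
    [1, [0, 0, 0.0005], 0],
    [1, [0, 0, 0], 0],
  ],
)

```text
time_s: 38.8
tcp_pos: [0.4716, 0.4221, 0.0204]
tcp_rot: [0.137, -3.138, 0.0]
force: [-3.8, -3.3, 7.6]
grip_width: 0.253
grasp_force: 35.0
```

Contact. Release, rise, go for the drift.

Request:
step_arm(
  targets=[
    [-0.2, [0, 0, 0], 0],
    [-0.2, [0, 0, 0], 0],
    [-0.2, [0, 0, 0], 0],
    [-0.2, [0, 0, -0.02], 0],
    [-0.2, [0, 0, -0.04], 0],
    [-0.2, [0, 0, -0.045], 0],
    [-0.2, [0, 0, -0.04], 0],
    [-0.2, [0, 0, 0], 0],
  ],
)

```text
time_s: 39.6
tcp_pos: [0.4753, 0.4247, 0.1721]
tcp_rot: [-0.136, 3.128, 0.011]
force: [1.2, 0.3, 0.3]
grip_width: 0.596
grasp_force: 0.0
```

```bash
python3 - <<'E'
from slots import *
shift(.4515,-.351,0.17,174.2)
E
```

```text
t 39.6 tcp [0.4753 0.4247 0.1721] toolx ang -175.02 z [ 0.011  0.007 -1.   ] F [1.2 0.3 0.3] w 51.8 g 0.0 q [ 0.61  0.28  1.56  0.    1.28 -1.05]
shift [ 0.0911 -0.7707 -0.0039]
yaw (tool) 10.78
```

Request:
step_arm(
  targets=[
    [-0.2, [0.0065, -0.0482, 0], 0],
    [-0.2, [0.0065, -0.0482, 0], 0],
    [-0.2, [0.0065, -0.0482, 0], 0],
    [-0.2, [0.0065, -0.0482, 0], 0],
    [-0.2, [0.0065, -0.0482, 0], 0],
    [-0.2, [0.0065, -0.0482, 0], 0],
    [-0.2, [0.0065, -0.0482, 0], 0],
    [-0.2, [0.0065, -0.0482, 0], 0],
  ],
)

```text
time_s: 40.4
tcp_pos: [0.4527, 0.0317, 0.1636]
tcp_rot: [-0.137, 3.139, 0.0]
force: [0.6, -0.4, 0.1]
grip_width: 0.6
grasp_force: 0.0
```

Request:
step_arm(
  targets=[
    [-0.2, [0.005, -0.0482, 0], 0],
    [-0.2, [0.005, -0.0482, 0], 0],
    [-0.2, [0.005, -0.0482, 0], 0],
    [-0.2, [0.005, -0.0482, 0], 0],
    [-0.2, [0.005, -0.0482, 0], 0],
    [-0.2, [0.005, -0.0482, 0], 0],
    [-0.2, [0.005, -0.0482, 0], 0],
    [-0.2, [0.005, -0.0482, 0], 5.4],
  ],
)

```text
time_s: 41.2
tcp_pos: [0.4463, -0.3561, 0.1633]
tcp_rot: [-0.014, -3.141, -0.001]
force: [0.9, 0.2, 1.1]
grip_width: 0.598
grasp_force: 0.0
```

Request:
step_arm(
  targets=[
    [-0.2, [0, 0, 0], 5.4],
    [-0.2, [0, 0, 0], 0],
    [-0.2, [0, 0, 0], 0],
    [-0.2, [0, 0, 0], 0],
  ],
)

```text
time_s: 41.6
tcp_pos: [0.447, -0.3531, 0.1637]
tcp_rot: [-0.155, -3.137, -0.001]
force: [0.5, 0.6, -0.1]
grip_width: 0.603
grasp_force: 0.0
```

```bash
python3 - <<'E'
from slots import *
s,_=tool(); w=vision.read_camera("wrist"); d=sleeves("wrist",w,(0,0,560,420),0.07,s)
print(d); c=d["drift"]; shift(*(c[0]+[.001,-.001]),0.065,c[1])
E
```

```text
t 41.6 tcp [ 0.447  -0.3531  0.1637] toolx ang 174.36 z [-0.     0.001 -1.   ] F [ 0.5  0.6 -0.1] w 52.5 g 0.0 q [-0.81  0.15  1.74  0.    1.26 -2.28]
{'chisel': (array([ 0.4489, -0.3494]), 174.8, array([0.021, 0.069]), 534), 'drift': (array([ 0.4506, -0.3497]), 174.3, array([0.017, 0.065]), 1757), 'punch': (array([ 0.4435, -0.421 ]), 174.1, array([0.021, 0.068]), 2238)}
t 41.65 tcp [ 0.4471 -0.3531  0.1639] toolx ang 174.34 z [-0.  0. -1.] F [-0.9  0.9 -0.1] w 52.1 g 0.0 q [-0.81  0.15  1.74  0.    1.26 -2.28]
shift [-0.0042  0.0028  0.0989]
yaw (tool) 0.04
```

Request:
step_arm(
  targets=[
    [-0.2, [-0.0045, 0.0025, 0.03], 0],
    [-0.2, [0, 0, 0.035], 0],
    [-0.2, [0, 0, 0.02], 0],
    [-0.2, [0, 0, 0.0135], 0],
    [-0.2, [0, 0, 0], 0],
    [1, [0, 0, 0], 0],
    [1, [0, 0, 0], 0],
    [1, [0, 0, 0], 0],
  ],
)

```text
time_s: 42.45
tcp_pos: [0.4525, -0.353, 0.0671]
tcp_rot: [0.159, 3.136, -0.003]
force: [-0.6, 0.4, -0.4]
grip_width: 0.412
grasp_force: 0.0
```

Request:
step_arm(
  targets=[
    [1, [0, 0, 0], 0],
    [1, [0, 0, 0], 0],
    [1, [0, 0, -0.01], 0],
    [1, [0, 0, -0.03], 0],
    [1, [0, 0, -0.04], 0],
    [1, [0, 0, -0.02], 0],
    [1, [0, 0, 0], 0],
  ],
)

```text
time_s: 43.15
tcp_pos: [0.4535, -0.3541, 0.1701]
tcp_rot: [0.159, 3.132, -0.008]
force: [0.9, -0.1, -2.5]
grip_width: 0.246
grasp_force: 35.0
```

```bash
python3 - <<'E'
from slots import *
shift(*tray["drift"],0.16,5)
E
```

```text
t 43.15 tcp [ 0.4535 -0.3541  0.1701] toolx ang 174.18 z [ 0.005 -0.006 -1.   ] F [ 0.9 -0.1 -2.5] w 21.4 g 35.0 q [-0.8   0.15  1.73 -0.    1.26 -2.27]
shift [0.0486 0.7036 0.0063]
yaw (tool) -10.82
```

Request:
step_arm(
  targets=[
    [1, [0.006, 0.049, 0], 0],
    [1, [0.006, 0.049, 0], 0],
    [1, [0.006, 0.049, 0], 0],
    [1, [0.006, 0.049, 0], 0],
    [1, [0.006, 0.049, 0], 0],
    [1, [0.006, 0.049, 0], 0],
    [1, [0.006, 0.049, 0], 0],
    [1, [0.006, 0.049, 0], 0],
  ],
)

```text
time_s: 43.95
tcp_pos: [0.4421, 0.0446, 0.164]
tcp_rot: [-0.16, -3.136, 0.0]
force: [0.9, -0.3, -1.6]
grip_width: 0.247
grasp_force: 35.0
```

Request:
step_arm(
  targets=[
    [1, [0.003, 0.049, 0], 0],
    [1, [0.003, 0.049, 0], 0],
    [1, [0, 0.049, 0], 0],
    [1, [-0.002, 0.049, 0], 0],
    [1, [-0.002, 0.049, 0], 0],
    [1, [-0.002, 0.049, 0], -5.4],
    [1, [0, 0.018, 0], -5.4],
    [1, [0, 0, 0], 0],
  ],
)

```text
time_s: 44.75
tcp_pos: [0.4721, 0.3552, 0.1632]
tcp_rot: [0.144, -3.135, 0.001]
force: [-0.6, -0.7, -3.3]
grip_width: 0.249
grasp_force: 35.0
```

```bash
python3 - <<'E'
from slots import *
im=vision.read_camera("top"); print(sleeves("top",im,(60,170,210,290),.025))
shift(*tray["drift"],0.019,5)
E
```

```text
{'chisel': (array([0.4537, 0.4157]), 31.8, array([0.019, 0.034]), 70)}
t 44.8 tcp [0.4722 0.3535 0.1633] toolx ang -174.94 z [-0.003 -0.002 -1.   ] F [-0.4 -0.3 -2.1] w 21.9 g 35.0 q [ 0.51  0.2   1.68 -0.    1.26 -1.15]
shift [-0.0045 -0.0028  0.1443]
yaw (tool) 0.06
```

```bash
python3 - <<'E'
from slots import *
s,_=tool(); w=vision.read_camera("wrist"); print(sleeves("wrist",w,(0,0,560,300),.025,s))
E
```

```text
t 44.8 tcp [0.4722 0.3535 0.1633] toolx ang -174.94 z [-0.003 -0.002 -1.   ] F [-0.4 -0.3 -2.1] w 21.9 g 35.0 q [ 0.51  0.2   1.68 -0.    1.26 -1.15]
{'chisel': (array([0.4696, 0.422 ]), 5.4, array([0.022, 0.071]), 1773), 'drift': (array([0.5255, 0.3586]), 5.1, array([0.035, 0.091]), 3177)}
```

Chisel is where I left it. Lower the drift.

Request:
step_arm(
  targets=[
    [1, [-0.004, -0.003, 0.035], 0],
    [1, [0, 0, 0.045], 0],
    [1, [0, 0, 0.035], 0],
    [1, [0, 0, 0.018], 0],
    [1, [0, 0, 0.007], 0],
    [1, [0, 0, 0.001], 0],
    [1, [0, 0, 0], 0],
    [1, [0, 0, 0], 0],
  ],
)

```text
time_s: 45.65
tcp_pos: [0.4792, 0.3509, 0.0264]
tcp_rot: [-0.135, 3.136, 0.002]
force: [0.9, -0.5, -2.3]
grip_width: 0.25
grasp_force: 35.0
```

Request:
step_arm(
  targets=[
    [1, [0, 0, 0], 0],
    [1, [0, 0, 0], 0],
  ],
)

```text
time_s: 45.85
tcp_pos: [0.4784, 0.3509, 0.0256]
tcp_rot: [-0.136, 3.137, 0.001]
force: [0.0, 0.9, -2.2]
grip_width: 0.249
grasp_force: 35.0
```

Request:
step_arm(
  targets=[
    [1, [0, 0, 0.003], 0],
    [1, [0, 0, 0.0015], 0],
    [1, [0, 0, 0.0005], 0],
    [1, [0, 0, 0], 0],
    [1, [0, 0, 0], 0],
  ],
)

```text
time_s: 46.35
tcp_pos: [0.4782, 0.3508, 0.0212]
tcp_rot: [-0.137, 3.138, 0.0]
force: [-4.0, -2.3, 10.9]
grip_width: 0.247
grasp_force: 35.0
```

Request:
step_arm(
  targets=[
    [-0.2, [0, 0, -0.0005], 0],
    [-0.2, [0, 0, 0], 0],
    [-0.2, [0, 0, 0], 0],
    [-0.2, [0, 0, -0.02], 0],
    [-0.2, [0, 0, -0.04], 0],
    [-0.2, [0, 0, -0.045], 0],
    [-0.2, [0, 0, -0.04], 0],
    [-0.2, [0, 0, 0], 0],
  ],
)

```text
time_s: 47.15
tcp_pos: [0.4817, 0.3527, 0.1725]
tcp_rot: [-0.136, 3.128, 0.009]
force: [1.1, -0.5, 0.6]
grip_width: 0.592
grasp_force: 0.0
```

```bash
python3 - <<'E'
from slots import *
shift(.4445,-.4215,0.17,174.2)
E
```

```text
t 47.15 tcp [0.4817 0.3527 0.1725] toolx ang -175.02 z [ 0.011  0.006 -1.   ] F [ 1.1 -0.5  0.6] w 51.5 g 0.0 q [ 0.5   0.19  1.67  0.    1.27 -1.16]
shift [ 0.1043 -0.768  -0.0025]
yaw (tool) 10.78
```

Request:
step_arm(
  targets=[
    [-0.2, [0.009, -0.048, 0], 0],
    [-0.2, [0.009, -0.048, 0], 0],
    [-0.2, [0.009, -0.048, 0], 0],
    [-0.2, [0.009, -0.048, 0], 0],
    [-0.2, [0.009, -0.048, 0], 0],
    [-0.2, [0.005, -0.048, 0], 0],
    [-0.2, [0.005, -0.048, 0], 0],
    [-0.2, [0.005, -0.048, 0], 0],
  ],
)

```text
time_s: 47.95
tcp_pos: [0.4507, -0.039, 0.1645]
tcp_rot: [0.137, -3.139, -0.0]
force: [0.9, -0.5, -0.2]
grip_width: 0.596
grasp_force: 0.0
```

Request:
step_arm(
  targets=[
    [-0.2, [0.005, -0.048, 0], 0],
    [-0.2, [0.005, -0.048, 0], 0],
    [-0.2, [0.005, -0.048, 0], 0],
    [-0.2, [0.005, -0.048, 0], 0],
    [-0.2, [0.005, -0.048, 0], 0],
    [-0.2, [0.005, -0.048, 0], 5.4],
    [-0.2, [0.002, -0.046, 0], 5.4],
    [-0.2, [0.002, -0.046, 0], 0],
  ],
)

```text
time_s: 48.75
tcp_pos: [0.4371, -0.42, 0.1639]
tcp_rot: [-0.164, -3.137, -0.001]
force: [0.3, 0.1, 0.5]
grip_width: 0.603
grasp_force: 0.0
```

Request:
step_arm(
  targets=[
    [-0.2, [0, 0, 0], 0],
    [-0.2, [0, 0, 0], 0],
    [-0.2, [0, 0, 0], 0],
  ],
)

```text
time_s: 49.05
tcp_pos: [0.4374, -0.417, 0.1641]
tcp_rot: [-0.159, -3.137, -0.003]
force: [-0.8, -0.5, 0.2]
grip_width: 0.6
grasp_force: 0.0
```

```bash
python3 - <<'E'
from slots import *
s,_=tool(); w=vision.read_camera("wrist"); d=sleeves("wrist",w,(0,0,560,300),0.07,s)
print(d); c=d["punch"]; shift(*(c[0]+[.001,-.001]),0.065,c[1])
E
```

```text
t 49.05 tcp [ 0.4374 -0.417   0.1641] toolx ang 174.21 z [-0.001  0.002 -1.   ] F [-0.8 -0.5  0.2] w 52.2 g 0.0 q [-0.89  0.23  1.65  0.    1.27 -2.36]
{'punch': (array([ 0.443 , -0.4211]), 174.1, array([0.021, 0.07 ]), 2260)}
t 49.1 tcp [ 0.4377 -0.4168  0.1645] toolx ang 174.25 z [-0.001  0.001 -1.   ] F [-0.4  0.4  0.6] w 52.3 g 0.0 q [-0.89  0.23  1.65  0.    1.27 -2.36]
shift [-0.0069 -0.0048  0.0995]
yaw (tool) 0.15
```

Request:
step_arm(
  targets=[
    [-0.2, [-0.0065, -0.0045, 0.03], 0],
    [-0.2, [0, 0, 0.035], 0],
    [-0.2, [0, 0, 0.02], 0],
    [-0.2, [0, 0, 0.014], 0],
    [-0.2, [0, 0, 0], 0],
    [1, [0, 0, 0], 0],
    [1, [0, 0, 0], 0],
    [1, [0, 0, 0], 0],
  ],
)

```text
time_s: 49.9
tcp_pos: [0.4444, -0.4243, 0.0678]
tcp_rot: [0.159, 3.136, -0.003]
force: [-0.4, -0.0, 0.5]
grip_width: 0.414
grasp_force: 0.0
```

Request:
step_arm(
  targets=[
    [1, [0, 0, 0], 0],
    [1, [0, 0, 0], 0],
    [1, [0, 0, -0.01], 0],
    [1, [0, 0, -0.03], 0],
    [1, [0, 0, -0.04], 0],
    [1, [0, 0, -0.02], 0],
    [1, [0, 0, 0], 0],
  ],
)

```text
time_s: 50.6
tcp_pos: [0.4452, -0.4256, 0.171]
tcp_rot: [0.159, 3.132, -0.009]
force: [0.4, -0.4, -0.7]
grip_width: 0.249
grasp_force: 35.0
```

```bash
python3 - <<'E'
from slots import *
shift(*tray["punch"],0.16,5)
E
```

```text
t 50.6 tcp [ 0.4452 -0.4256  0.171 ] toolx ang 174.18 z [ 0.005 -0.006 -1.   ] F [ 0.4 -0.4 -0.7] w 21.6 g 35.0 q [-0.89  0.24  1.62 -0.    1.28 -2.36]
shift [0.0341 0.7049 0.0067]
yaw (tool) -10.82
```

Request:
step_arm(
  targets=[
    [1, [0.005, 0.049, 0], 0],
    [1, [0.005, 0.049, 0], 0],
    [1, [0.005, 0.049, 0], 0],
    [1, [0.005, 0.049, 0], 0],
    [1, [0.005, 0.049, 0], 0],
    [1, [0.005, 0.049, 0], 0],
    [1, [0.005, 0.049, 0], 0],
    [1, [0.005, 0.049, 0], 0],
  ],
)

```text
time_s: 51.4
tcp_pos: [0.4421, -0.0274, 0.1646]
tcp_rot: [-0.16, -3.136, -0.001]
force: [1.3, -0.6, -1.8]
grip_width: 0.246
grasp_force: 35.0
```

Request:
step_arm(
  targets=[
    [1, [0.005, 0.049, 0], 0],
    [1, [0.005, 0.049, 0], 0],
    [1, [0.005, 0.049, 0], 0],
    [1, [-0.007, 0.049, 0], 0],
    [1, [-0.007, 0.049, 0], 0],
    [1, [-0.007, 0.049, 0], -5.4],
    [1, [0, 0.018, 0], -5.4],
    [1, [0, 0, 0], 0],
  ],
)

```text
time_s: 52.2
tcp_pos: [0.4781, 0.2826, 0.164]
tcp_rot: [0.144, -3.135, 0.001]
force: [-0.5, -1.4, -0.9]
grip_width: 0.247
grasp_force: 35.0
```

Request:
step_arm(
  targets=[
    [1, [0, 0, 0], 0],
    [1, [0, 0, 0], 0],
  ],
)

```text
time_s: 52.4
tcp_pos: [0.4788, 0.2791, 0.1651]
tcp_rot: [0.133, -3.137, 0.002]
force: [-1.1, 0.5, -1.9]
grip_width: 0.245
grasp_force: 35.0
```

```bash
python3 - <<'E'
from slots import *
s,_=tool(); w=vision.read_camera("wrist"); print(sleeves("wrist",w,(0,0,560,300),.025,s))
shift(*tray["punch"],0.019,5)
E
```

```text
t 52.4 tcp [0.4788 0.2791 0.1651] toolx ang -175.16 z [-0.002 -0.001 -1.   ] F [-1.1  0.5 -1.9] w 21.3 g 35.0 q [ 0.39  0.11  1.78 -0.    1.26 -1.27]
{'chisel': (array([0.4693, 0.422 ]), 5.7, array([0.024, 0.071]), 1734), 'drift': (array([0.4764, 0.3517]), 4.8, array([0.019, 0.068]), 1448), 'punch': (array([0.5309, 0.2841]), 4.7, array([0.042, 0.099]), 3985)}
t 52.45 tcp [0.4791 0.2791 0.1655] toolx ang -175.17 z [-0.001 -0.001 -1.   ] F [-0.5 -0.4 -1. ] w 21.5 g 35.0 q [ 0.39  0.11  1.78 -0.    1.26 -1.27]
shift [-0.0038 -0.0003  0.1465]
yaw (tool) -0.17
```

Request:
step_arm(
  targets=[
    [1, [-0.003, 0, 0.035], 0],
    [1, [0, 0, 0.045], 0],
    [1, [0, 0, 0.035], 0],
    [1, [0, 0, 0.018], 0],
    [1, [0, 0, 0.006], 0],
    [1, [0, 0, 0.001], 0],
    [1, [0, 0, 0], 0],
    [1, [0, 0, 0], 0],
  ],
)

```text
time_s: 53.25
tcp_pos: [0.4838, 0.2811, 0.0279]
tcp_rot: [-0.136, 3.136, 0.002]
force: [0.5, 0.3, -0.7]
grip_width: 0.249
grasp_force: 35.0
```

Request:
step_arm(
  targets=[
    [1, [0, 0, 0.0015], 0],
    [1, [0, 0, 0.001], 0],
    [1, [0, 0, 0], 0],
    [1, [0, 0, 0], 0],
  ],
)

```text
time_s: 53.65
tcp_pos: [0.4824, 0.2808, 0.0236]
tcp_rot: [-0.137, 3.139, 0.0]
force: [0.0, 0.7, -1.5]
grip_width: 0.25
grasp_force: 35.0
```

Request:
step_arm(
  targets=[
    [1, [0, 0, 0.001], 0],
    [1, [0, 0, 0.001], 0],
    [1, [0, 0, 0.0005], 0],
    [1, [0, 0, 0], 0],
    [1, [0, 0, 0], 0],
  ],
)

```text
time_s: 54.15
tcp_pos: [0.4824, 0.2808, 0.0218]
tcp_rot: [0.137, -3.138, 0.0]
force: [-2.6, -1.3, 6.0]
grip_width: 0.25
grasp_force: 35.0
```

Request:
step_arm(
  targets=[
    [-0.2, [0, 0, 0], 0],
    [-0.2, [0, 0, 0], 0],
    [-0.2, [0, 0, 0], 0],
    [-0.2, [0, 0, -0.02], 0],
    [-0.2, [0, 0, -0.045], 0],
    [-0.2, [0, 0, -0.045], 0],
    [-0.2, [0, 0, -0.045], 0],
    [-0.2, [0, 0, 0], 0],
  ],
)

```text
time_s: 54.95
tcp_pos: [0.4868, 0.2826, 0.1841]
tcp_rot: [-0.136, 3.126, 0.007]
force: [1.8, 0.8, 0.5]
grip_width: 0.601
grasp_force: 0.0
```

Request:
step_arm(
  targets=[
    [-0.2, [0.01, -0.048, 0], 0],
    [-0.2, [0.01, -0.048, 0], 0],
    [-0.2, [0.01, -0.048, 0], 0],
    [-0.2, [0.01, -0.048, 0], 0],
    [-0.2, [0.01, -0.048, 0], 0],
    [-0.2, [0.01, -0.048, 0], 0],
    [-0.2, [0.01, -0.048, 0], 0],
    [-0.2, [0, 0, 0], 0],
  ],
)

```text
time_s: 55.75
tcp_pos: [0.4412, -0.0654, 0.1759]
tcp_rot: [-0.125, 3.139, -0.004]
force: [0.8, 0.1, 0.6]
grip_width: 0.603
grasp_force: 0.0
```

Request:
step_arm(
  targets=[
    [-0.2, [0, 0, 0], 0],
    [-0.2, [0, 0, 0], 0],
    [-0.2, [0, 0, 0], 0],
  ],
)

```text
time_s: 56.05
tcp_pos: [0.4419, -0.0586, 0.1758]
tcp_rot: [0.14, -3.138, -0.001]
force: [-0.6, 0.0, -0.2]
grip_width: 0.603
grasp_force: 0.0
```

```bash
python3 - <<'E'
from slots import *
im=vision.read_camera("top"); print(sleeves("top",im,(60,170,210,290),.025)); tool()
cv2.imwrite("pics/end.png",cv2.resize(im[:,:,::-1],(800,600),interpolation=cv2.INTER_CUBIC))
E
```

```text
{'chisel': (array([0.4715, 0.419 ]), 6.9, array([0.025, 0.07 ]), 271), 'drift': (array([0.4778, 0.3494]), 4.9, array([0.019, 0.068]), 205), 'punch': (array([0.4834, 0.278 ]), 5.8, array([0.021, 0.067]), 232)}
t 56.1 tcp [ 0.442  -0.0586  0.1759] toolx ang -174.87 z [-0.  0. -1.] F [0.5 0.1 0.9] w 52.3 g 0.0 q [-0.31 -0.17  2.03  0.    1.28 -1.97]
```

View pics/end.png

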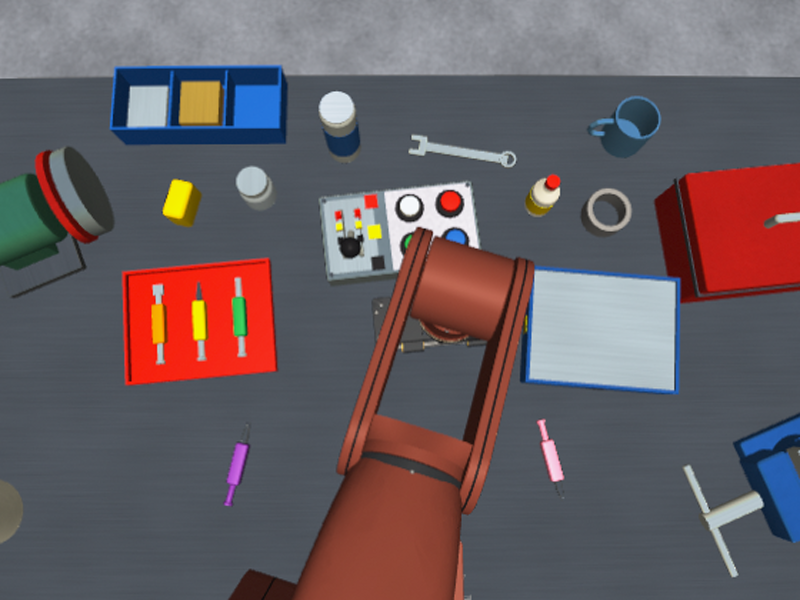

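The picture shows all three tools lying flat in the tray at (158,325), (199,325) and (239,318). The lever ball is in the black notch at (350,247), and the bystanders are where they were.

```bash
python3 -c "
from plant import robot
print(robot.hand_in())"
```

```text
the job is handed in; nothing more can be done
None
```

The job is done and handed in at about 56 s: the chisel, drift and punch were demagnetised in the order asked and now lie flat in the red tray, the lever is back in the black notch, and nothing else on the bench has moved.

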